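Set a turned lid to dry on three finishing stands

TASK

Set the larger of the two turned lids, which has just been oiled, to dry over the drip tray. Put the three plastic stands upright on the tray, centred on it, as an equal-sided triangle of about 100 mm between nibs: two side by side towards the robot's side of the tray, the third behind them and midway between (two start as a nested pair: lift the upper one off first). Then lay that lid gently, knob up, on the three nibs, level and centred on them and over the tray, and leave the smaller lid, the oil tin, the bowl and the chisel where they are.

Things in the scene. Friction and masses are not known exactly. Their poses are not given: they have to be found in the camera images.
- stand_one_mid (a point): white plastic finishing stand, 50 mm tall: square foot 66 x 66 x 3 mm; round hollow body (open beneath), 44 mm wide at the foot tapering to 30 mm at a shoulder 36 mm up, 35 mm wide at mid-height; slim nib on top, 7 mm wide at its tip; 30 g. Starts alone on the bench, about 110 mm beyond the nested pair as seen from the robot. Point: on its axis, 25 mm above its underside; z up
- stand_top_mid (a point): white plastic stand exactly like stand_one (the three may take any of the three places). Point: on its axis, 25 mm above its underside; z up. Starts as the upper of the nested pair, its underside 18 mm above the bench, its foot turned about 45 degrees to the lower one's. Loose: it lifts straight off (a slight twist does no harm) and is clear after 35 mm of lift
- stand_low_mid (a point): white plastic stand exactly like stand_one (the three may take any of the three places). Point: on its axis, 25 mm above its underside; z up. Starts as the lower of the nested pair, on the bench; only the corners of its foot show until the upper one is lifted off
- lid_knob (a point): the larger lid: dark wood, turned, with a paler ring let in; a disc 170 mm in diameter, 10 mm thick at the edge and 19 mm at the middle, flat underneath, with a turned knob standing in the middle of its top: 33 mm wide, from 19 to 52 mm above the underside, waist 30 mm wide 28 mm up. 0.26 kg. It starts knob up on the bench. Point: on its axis in the knob, 36 mm above its underside; z up
- tray_floor (a point): shallow square drip tray of dark sheet metal, fixed to the bench, 250 x 250 mm outside, rim 14 mm high (17 mm with its rolled edge). Point: centre of its floor, on the floor's upper face, 2 mm above the bench. x points to its far side (away from the robot, within 0.3 rad of straight ahead), y to its left side as the robot sees it, z up
- small_lid: bystander: the smaller turned lid, dark wood, 108 mm in diameter, 38 mm tall with its knob; origin at the centre of its underside
- oil_tin: bystander: round metal tin with a pale band and a black cap, 69 mm wide, 96 mm tall; origin at the centre of its underside
- bowl: bystander: the lid's dark wooden bowl, open, 160 mm wide, 62 mm tall; origin at the centre of its underside
- chisel: bystander: turning chisel lying on the bench, 350 mm long, wooden handle 27 mm thick and flat steel blade resting on a slip of cork; origin under the middle of its length, x towards the blade's tip

How it is judged:
By the outcome, as a careful person would: the job done as asked, in the order asked, and still so for the second after the job is handed in, with the robot touching nothing.
It also fails if it takes over 120 s, if anything falls off the work surface, if the arm or the gripper's body presses on something with over 40 N, if the wrist force passes 120 N, or if a joint passes its speed limit or range.

ROBOT

A 7-joint arm with a two-finger parallel gripper is mounted at the origin on the work surface. World frame = base frame: x ahead of the robot, y to its left, z up, the work surface at z = 0. Lengths are in m, angles in rad, forces in N, time in s.
With the tool pointing down it reaches from about 0.425 to 0.875 m from the base axis. Payload 4.7 kg.
Tool frame: the origin (TCP) lies on the centre line of the jaws, within the pads' length; the fingertips stand 19 mm ahead of it and the grasp point (between the pads) is the TCP (ctrl.nose_length is the distance from the TCP to the fingertips, in m); z points along the fingers, x is the direction in which the jaws open and shut, and the axes are right-handed (so a half turn about z gives the same grasp; the last joint's range is limited). The gripper opens to 87 mm and grips with 3 to 60 N. Pads are 19 mm wide; open, the fingers measure 117 mm over their backs; the gripper's body (75 mm by 190 mm) begins 51 mm behind the grasp point.
Start: joints at [-1.251, 0.321, -0.07, 1.45, 0.023, 1.371, -0.057], TCP at [0.196, 0.62, 0.242] pointing down, gripper open.
Joint ranges: [-2.86, 2.86], [-0.3, 2.09], [-1.38, 1.24], [0.06, 2.45], [-1.56, 4.7], [0.09, 2.05], [-2.69, 2.69]. Speed limits (rad/s): [2.57, 2.57, 3.14, 3.14, 3.14, 3.14, 3.14].

INTERFACE

Orientations are given as a rotation vector (axis times angle).
In Python, from bench import ctrl gives the robot as it stands. The module is installed in compiled form; this text tells all that it offers.
- The arm moves only by the shell command python3 -m crank 'ROWS' [OPENING] [FORCE]. ROWS is a JSON object of lists of equal length, an entry for each row: "dp": the shift along the tool's x, y, z in cm, a list of three; "delta_rot": the turn, a rotation vector about the tool's x, y, z in rad, a list of three. In form: {"dp": [[x, y, z], ...], "delta_rot": [[rx, ry, rz], ...]}. A call has exactly 8 rows; each row shifts and turns the commanded pose from where the row before left it, along the tool's axes as they then stand; what a row does not reach is not made up. A row lasts 1/10 s, in which the tool goes at most 50 mm and 8.59 degrees, less where a joint would pass 70% of its speed; a pose out of reach is approached as far as the arm can. A call with a gripper value outside its range is refused whole. OPENING is the finger opening in cm, from 0 to 8.7, set as the call begins (- or left out, the last holds). The fingers move at their own pace and stop on an object; FORCE is the grip in N (left out, the last holds). Time passes only in rows, so rows that do not move let the fingers close, or fill a call up. It gives the time, the measured TCP pose, the force and the opening at its end, in the units of the state.
- ctrl.get_state(): the state, without advancing time (a new reading comes with each control period).
- ctrl.get_image(name): name is "side" or "top" or "wrist"; returns the picture (384x512x3 uint8, blue, green, red); there is no depth.
- ctrl.camera_info(name): a dict with "camera_matrix" (3x3 intrinsics, pixels), "xyz" and "orientation" of the camera in the world. Camera axes: x right, y down, z forward; pixel columns grow to the right and rows downward; lengths in m; the calibration is good to about 2 mm. A picture is of the moment at which its call begins: read the wrist's pose just before it. camera_info takes no time and is no camera call; for the wrist camera it gives the pose at the moment of the call.
- ctrl.close_job(): hands the job in, once; it reports no verdict.
The state is a dict: "time": time; "joint_positions": joint angles; "qd": joint speeds; "joint_torque": joint torques, N m; "position": TCP position; "tool_rot": TCP orientation; "ft_force": force on the tool from outside, world axes, zero at the start; "torque": the same for the moment, N m; "grip_width": opening from 0.0 (shut) to 1.0 (fully open).
Only numpy, scipy, OpenCV 4.12 (cv2) and the standard library are available. Lean on these libraries where they do the work, as an engineer would, in place of code of your own. Each camera call takes 0.05 s, during which the arm holds its last target.

## Working session

There is one attempt and no reset: what is moved stays moved. The work goes in short steps, Python scripts to look and compute and a shell command to move; the robot and the scene stay as the last step left them, time stands still between calls to the robot, and variables do not carry over. Pictures are saved under pics/ and viewed, and the job is handed in when it is done.

```bash
mkdir -p pics; ls
python3 - <<'E'
from bench import ctrl
import cv2
s=ctrl.get_state(); print(s)
for n in ("side","top","wrist"):
    i=ctrl.camera_info(n); print(n,i)
    cv2.imwrite(f"pics/a_{n}.png",ctrl.get_image(n))
E
```

```text
pics
{'time': 0.0, 'joint_positions': array([-1.25089781,  0.3218185 , -0.07007746,  1.451672  ,  0.02257736,
        1.37081862, -0.05688898]), 'qd': array([-6.65260162e-04, -3.69173101e-04,  1.48902199e-03, -9.81360182e-04,
        1.26270884e-03,  1.42590222e-04,  1.24677990e-05]), 'joint_torque': array([-2.63482752e-04, -4.91284525e+01, -4.04180037e-01, -3.12524915e+01,
       -6.40406320e-02,  4.40571865e-02,  1.82085441e-04]), 'position': array([0.19557085, 0.61933014, 0.24046586]), 'tool_rot': array([ 2.53286030e+00,  1.85651622e+00, -2.36785838e-03]), 'ft_force': array([-0.0924025 , -0.60219758,  0.09316355]), 'torque': array([ 0.01038083, -0.01885361,  0.096433  ]), 'grip_width': 1.0029666495415228}
side {'camera_matrix': array([[382.2225379 ,   0.        , 255.99217647],
       [  0.        , 382.2225379 , 193.40174213],
       [  0.        ,   0.        ,   1.        ]]), 'xyz': array([0.59191407, 0.99998727, 0.66723372]), 'orientation': array([-0.03031427,  2.70745938, -1.54694803])}
top {'camera_matrix': array([[449.80542701,   0.        , 245.77260007],
       [  0.        , 449.80542701, 193.25814245],
       [  0.        ,   0.        ,   1.        ]]), 'xyz': array([ 0.37861209, -0.03165347,  1.70429886]), 'orientation': array([-2.15084489,  2.14283366, -0.16230224])}
wrist {'camera_matrix': array([[340.60446264,   0.        , 258.50174029],
       [  0.        , 340.60446264, 194.83669643],
       [  0.        ,   0.        ,   1.        ]]), 'xyz': array([0.11810378, 0.6441123 , 0.38352059]), 'orientation': array([2.32968088, 1.70889394, 0.2549856 ])}
```

View pics/a_side.png

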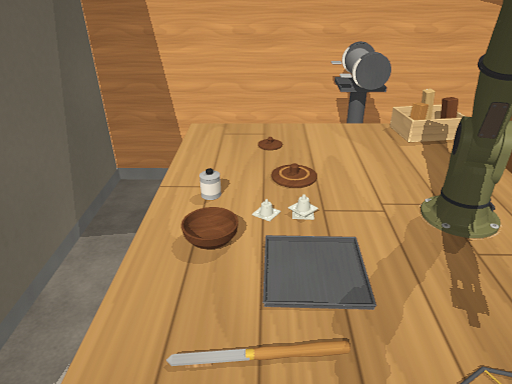

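View pics/a_top.png

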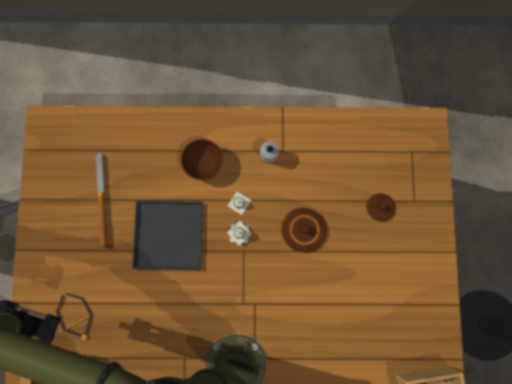

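View pics/a_wrist.png

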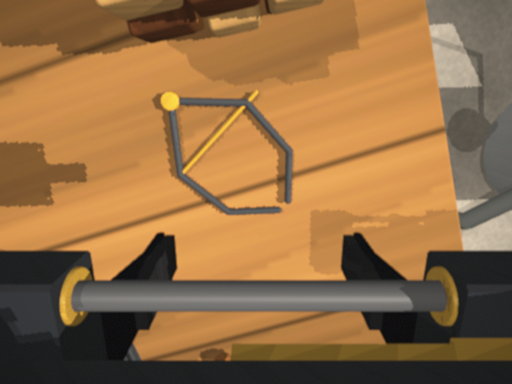

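```bash
cat > h.py <<'E'
import numpy as np, cv2
from scipy.spatial.transform import Rotation as R
from bench import ctrl
def cam(n):
    i=ctrl.camera_info(n); return (i["camera_matrix"],i["xyz"],R.from_rotvec(i["orientation"]).as_matrix())
def ray(c,p):
    K,t,M=c; d=M@np.linalg.inv(K)@np.array([p[0],p[1],1.]); return t,d/np.linalg.norm(d)
def onz(c,p,z):
    t,d=ray(c,p); return t+d*(z-t[2])/d[2]
def proj(c,X):
    K,t,M=c; v=K@(M.T@(np.asarray(X,float)-t)); return v[:2]/v[2]
def tri(obs):
    A=np.zeros((3,3));b=np.zeros(3)
    for c,p in obs:
        t,d=ray(c,p);P=np.eye(3)-np.outer(d,d);A+=P;b+=P@t
    X=np.linalg.solve(A,b)
    return X,[np.round(proj(c,X)-p,1) for c,p in obs]
def crop(img,x0,y0,x1,y1,f,name):
    cv2.imwrite(name,cv2.resize(img[y0:y1,x0:x1],None,fx=f,fy=f,interpolation=cv2.INTER_CUBIC))
def plan(target,yaw=None,s=None):
    """offset in tool axes (cm) from current measured pose to world target; yaw = world angle of tool x"""
    s=s or ctrl.get_state(); M=R.from_rotvec(s["tool_rot"]).as_matrix()
    d=M.T@(np.asarray(target)-s["position"])*100
    print("pos",s["position"].round(4),"toolx",M[:,0].round(3),"z",M[:,2].round(3),"t",round(s["time"],2))
    print("dp total cm (tool axes now)",d.round(2))
    if yaw is not None:
        T=np.array([[np.cos(yaw),np.sin(yaw),0],[np.sin(yaw),-np.cos(yaw),0],[0,0,-1]]).T
        T=np.column_stack([[np.cos(yaw),np.sin(yaw),0],[np.sin(yaw),-np.cos(yaw),0],[0,0,-1]])
        print("delta_rot (tool)",R.from_matrix(M.T@T).as_rotvec().round(3)," dp in target axes",(T.T@(np.asarray(target)-s["position"])*100).round(2))
E
python3 - <<'E'
from h import *
a=cv2.imread("pics/a_top.png");crop(a,120,180,340,290,3.6,"pics/b_top.png")
a=cv2.imread("pics/a_side.png");crop(a,240,140,390,320,3.3,"pics/b_side.png")
c=cam("top");d=cam("side")
for n,p,q in (("one",(240,201),(266,203)),("pair",(239,232),(303,199)),("knob",(305,230),(293,168))):
    X,r=tri([(c,p),(d,q)]);print(n,X.round(4),r)
for p in ((136,201),(203,201),(205,270),(133,269)): print(onz(c,p,.017).round(3))
E
```

```text
one [ 0.5964 -0.0162  0.0335] [array([-0. ,  0.1]), array([-0.1, -0. ])]
pair [ 0.4807 -0.0135  0.0504] [array([ 0. , -0.3]), array([0.3, 0. ])]
knob [ 0.4938 -0.2587  0.0336] [array([ 0.1, -1.3]), array([1.3, 0.2])]
[0.597 0.377 0.017]
[0.598 0.124 0.017]
[0.341 0.112 0.017]
[0.344 0.378 0.017]
```

```bash
true
```

```text
(no output)
```

View pics/b_top.png

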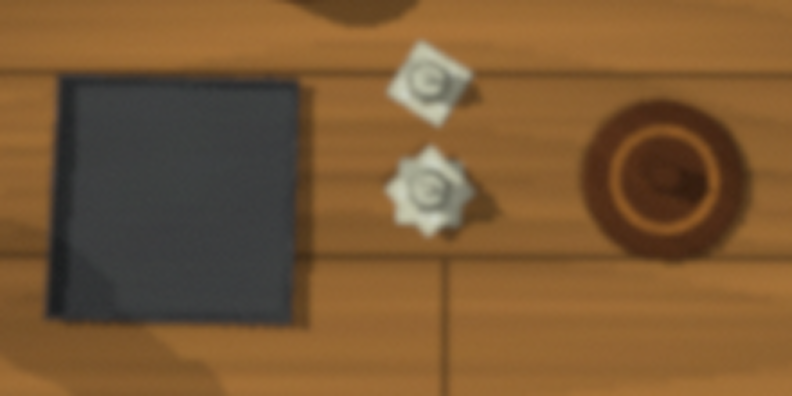

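View pics/b_side.png

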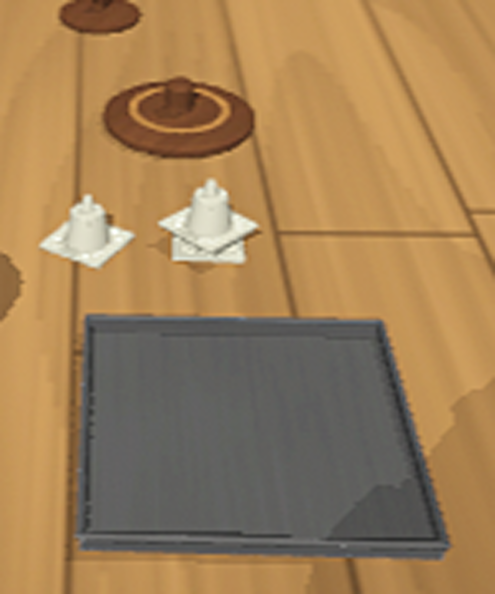

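Run:
```python
from h import *
s=ctrl.get_state();M=R.from_rotvec(s["tool_rot"]).as_matrix();K,t,C=cam("wrist")
print(M.round(3));print("cam in tool",M.T@(t-s["position"]),(M.T@C).round(3))
c=cam("top");d=cam("side")
for n,p,q in (("one",(238.9,201.7),(266.4,200)),("pair",(239.2,232.2),(303.6,195))):
    X,r=tri([(c,p),(d,q)]);print(n,X.round(4),r)
plan([0.45,0.38,0.25],np.pi/2);plan([0.45,0.38,0.25],-np.pi/2)
```

```text
[[ 0.301  0.954 -0.   ]
 [ 0.954 -0.301 -0.001]
 [-0.001  0.    -1.   ]]
cam in tool [ 1.94682374e-08 -8.13060358e-02 -1.42963307e-01] [[ 1.     0.     0.   ]
 [-0.001  0.956  0.294]
 [-0.    -0.294  0.956]]
one [ 0.5936 -0.0124  0.0466] [array([ 0. , -0.3]), array([0.4, 0.1])]
pair [ 0.4793 -0.0144  0.0643] [array([ 0. , -0.3]), array([0.4, 0. ])]
pos [0.1956 0.6195 0.2407] toolx [ 0.301  0.954 -0.001] z [-0.    -0.001 -1.   ] t 0.15
dp total cm (tool axes now) [-15.18  31.47  -0.9 ]
delta_rot (tool) [-0.     0.001 -0.306]  dp in target axes [-23.95  25.44  -0.93]
pos [0.1956 0.6195 0.2407] toolx [ 0.301  0.954 -0.001] z [-0.    -0.001 -1.   ] t 0.15
dp total cm (tool axes now) [-15.18  31.47  -0.9 ]
delta_rot (tool) [2.000e-03 0.000e+00 2.836e+00]  dp in target axes [ 23.95 -25.44  -0.93]
```

```bash
python3 -m crank '{"dp":[[0,0,0],[0,2,0],[-2,4,0],[-2,4,0],[-3,4,0],[-4,3,0],[-4,3,0],[-4,2,0]],"delta_rot":[[0,0,-0.1],[0,0,-0.1],[0,0,-0.1],[0,0,-0.006],[0,0,0],[0,0,0],[0,0,0],[0,0,0]]}' 8.7 10
python3 -c "
from h import *
plan([0.45,0.245,0.25],np.pi/2)"
```

```text
time: 0.95
position: [0.4151, 0.4188, 0.2411]
tool_rot: [2.223, 2.219, -0.0]
ft_force: [-0.4, 0.0, -0.2]
grip_width: 1.0
pos [0.4151 0.4188 0.2411] toolx [ 0.002  1.    -0.001] z [ 0.001 -0.001 -1.   ] t 0.95
dp total cm (tool axes now) [-17.37   3.53  -0.87]
delta_rot (tool) [ 0.001  0.001 -0.002]  dp in target axes [-17.38   3.49  -0.89]
```

```bash
python3 -m crank '{"dp":[[-4,0.5,0],[-4,0.5,-0.5],[-4,0.5,-0.5],[-4,0.5,0],[-1.4,0.5,0],[0,0,0],[0,0,0],[0,0,0]],"delta_rot":[[0,0,0],[0,0,0],[0,0,0],[0,0,0],[0,0,0],[0,0,0],[0,0,0],[0,0,0]]}'
python3 -c "
from h import *
s=ctrl.get_state();print(s['position'],ctrl.camera_info('wrist'))
cv2.imwrite('pics/c1.png',ctrl.get_image('wrist'))"
```

```text
time: 1.75
position: [0.4372, 0.2496, 0.2513]
tool_rot: [-2.217, -2.225, 0.0]
ft_force: [-0.6, 0.4, 0.4]
grip_width: 1.0
[0.43715951 0.24961418 0.25130433] {'camera_matrix': array([[340.60446264,   0.        , 258.50174029],
       [  0.        , 340.60446264, 194.83669643],
       [  0.        ,   0.        ,   1.        ]]), 'xyz': array([0.35591799, 0.24944469, 0.39428041]), 'orientation': array([2.05777415, 2.06570704, 0.31024324])}
```

View pics/c1.png

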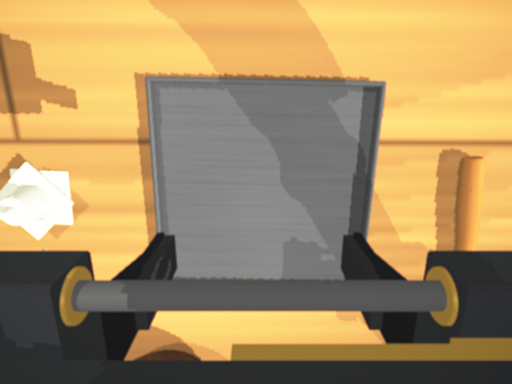

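Run:
```python
from h import *
a=cv2.imread("pics/c1.png");crop(a,130,60,400,250,2.9,"pics/c2.png")
a=cv2.imread("pics/a_top.png");crop(a,125,190,215,280,6,"pics/c3.png")
```

```text
(no output)
```

View pics/c2.png

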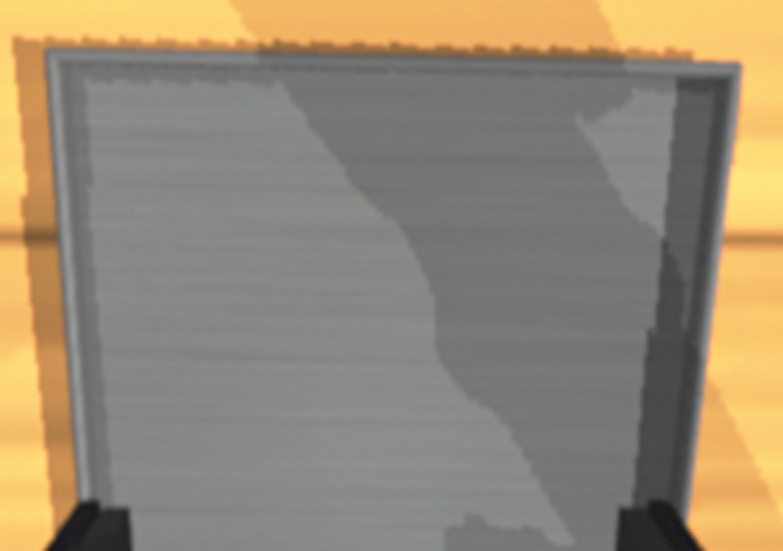

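View pics/c3.png

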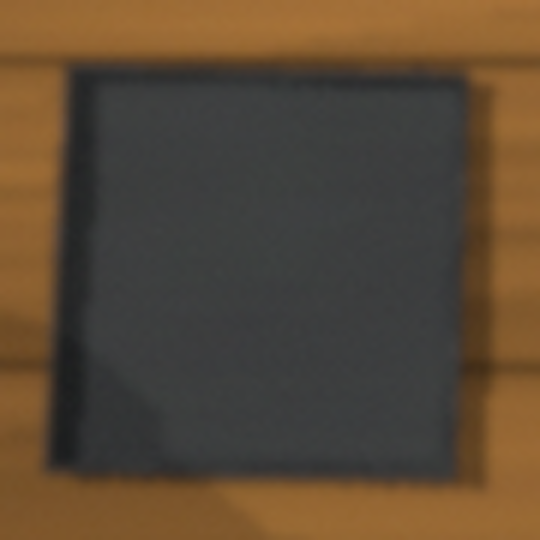

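```bash
cat > c.py <<'E'
from h import *
info={'K':np.array([[340.60446264,0,258.50174029],[0,340.60446264,194.83669643],[0,0,1]])}
W=(info['K'],np.array([0.35591799,0.24944469,0.39428041]),R.from_rotvec([2.05777415,2.06570704,0.31024324]).as_matrix())
u=lambda x,y,x0,y0,f:(x0+(x+.5)/f-.5,y0+(y+.5)/f-.5)
E
python3 - <<'E'
from c import *
for z in (0.017,):
  P=[onz(W,u(x,y,130,60,2.9),z) for x,y in ((47,50),(742,65),(82,490),(692,490))];P=np.array(P)
  print(P.round(4)); 
  a=P[1]-P[0];print(np.linalg.norm(a),np.arctan2(-a[0],a[1]))
  for i,j in((0,2),(1,3)):
    e=P[i]-P[j];print(np.arctan2(e[1],e[0]))
  th=np.arctan2(-a[0],a[1]); print("ctr",(P[0]+P[1])/2-.125*np.array([np.cos(th),np.sin(th),0]))
  c=cam("top");Q=np.array([onz(c,u(x,y,125,190,6),z) for x,y in ((70,67),(467,78),(455,477),(48,469))])
  print(Q.round(4),Q.mean(0)); 
  for i,j in((0,3),(1,2)):
    e=Q[i]-Q[j];print(np.linalg.norm(e),np.arctan2(e[1],e[0]))
  a=Q[0]-Q[1];print(np.linalg.norm(a),np.arctan2(-a[0],a[1]))
E
```

```text
[[0.3429 0.1316 0.017 ]
 [0.3471 0.3832 0.017 ]
 [0.5144 0.1301 0.017 ]
 [0.5134 0.3815 0.017 ]]
0.25163116390499773 -0.016517610604325418
3.1326462344012267
3.1310089493120734
ctr [0.22003929 0.25948255 0.017     ]
[[0.5982 0.376  0.017 ]
 [0.5922 0.1259 0.017 ]
 [0.3444 0.129  0.017 ]
 [0.3484 0.3798 0.017 ]] [0.47079895 0.25264775 0.017     ]
0.24986554385643364 -0.015152812266733495
0.24788605911282108 -0.012288455872904018
0.250132952424888 -0.023964165178801136
```

```bash
python3 -m crank '{"dp":[[-3,1,0],[-4,1.5,0],[-4.5,1.5,0],[-4.5,1.5,0],[-4,1.5,0],[-4,1,0],[-2.4,1,0],[0,0,0]],"delta_rot":[[0,0,0],[0,0,0],[0,0,0],[0,0,0],[0,0,0],[0,0,0],[0,0,0],[0,0,0]]}'
cat > snap.py <<'E'
from h import *
import sys,pickle
def snap(n,cams="wrist"):
    w=cam(cams);s=ctrl.get_state();im=ctrl.get_image(cams)
    cv2.imwrite(f"pics/{n}.png",im);pickle.dump((w,s),open(f"pics/{n}.pkl","wb"))
    print(n,s["position"].round(4),"t",round(s["time"],2),"F",s["ft_force"].round(1),"w",round(s["grip_width"]*8.7,2),"qd",abs(s["qd"]).max().round(3))
def load(n): return pickle.load(open(f"pics/{n}.pkl","rb"))
if __name__=="__main__":
    snap(sys.argv[1],sys.argv[2] if len(sys.argv)>2 else "wrist")
E
python3 snap.py d1
```

```text
time: 2.6
position: [0.529, -0.02, 0.2515]
tool_rot: [2.225, 2.215, -0.002]
ft_force: [0.1, 0.3, 0.2]
grip_width: 0.999
d1 [ 0.529  -0.02    0.2515] t 2.6 F [0.1 0.3 0.2] w 8.69 qd 0.07
```

View pics/d1.png

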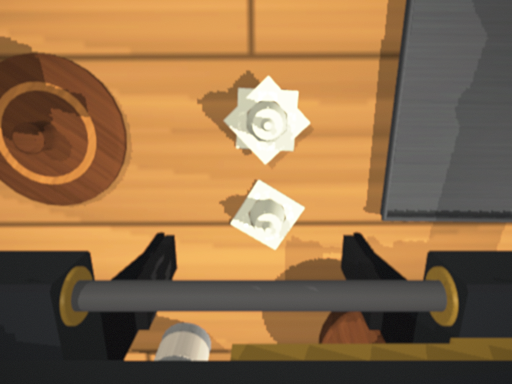

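Run:
```python
from h import *
a=cv2.imread("pics/d1.png");crop(a,215,65,325,260,3,"pics/d2.png")
```

```text
(no output)
```

View pics/d2.png

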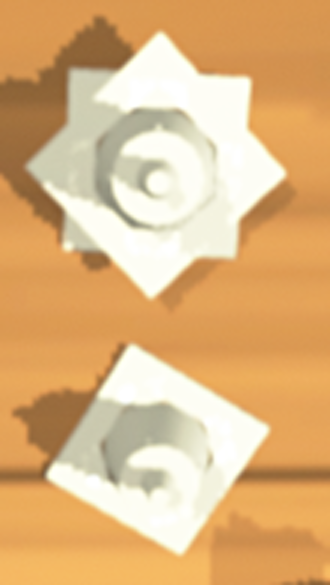

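Run:
```python
from c import *
from snap import load
w,s=load("d1");v=lambda x,y:u(x,y,215,65,3)
c=cam("top");d=cam("side")
def X4(a,b,e,f):
    a,b,e,f=map(np.array,(a,b,e,f));M=np.column_stack([e-a,-(f-b)]);k=np.linalg.solve(M,b-a);return a+k[0]*(e-a)
for n,nib,zn,cor,zf,pt,ps in (("pair",(157,181),.068,[(161,32),(287,173),(151,299),(25,165)],.021,(239.2,232.2),(303.6,195)),("one",(160,491),.05,[(130,343),(271,430),(181,555),(46,475)],.003,(238.9,201.7),(266.4,200))):
    print(n,"nib",onz(w,v(*nib),zn).round(4)); P=np.array([onz(w,v(*q),zf) for q in cor]); print(" foot",P.mean(0).round(4), "sides",[round(np.linalg.norm(P[i]-P[i-1]),4) for i in range(4)],"ang",np.degrees(np.arctan2(*(P[1]-P[0])[[1,0]])).round(1))
    print(" tri wt",tri([(w,v(*nib)),(c,pt)]),"\n tri ws",tri([(w,v(*nib)),(d,ps)])); print(" top@zn",onz(c,pt,zn).round(4),"side@zn",onz(d,ps,zn).round(4))
print("tray far right corner",onz(w,(383,220),.017),onz(w,(383,217),.017))
plan([0.48,-.015,.15],np.pi/2)
```

```text
pair nib [ 0.4793 -0.012   0.068 ]
 foot [ 0.4798 -0.0113  0.021 ] sides [np.float64(0.066), np.float64(0.066), np.float64(0.0669), np.float64(0.0667)] ang 43.4
 tri wt (array([ 0.47454104, -0.01394356,  0.11948706]), [array([-1.1,  0.3]), array([-0.2,  0.1])]) 
 tri ws (array([ 0.48011948, -0.01200887,  0.06573301]), [array([-0.1,  0.7]), array([0.2, 0. ])])
 top@zn [ 0.4779 -0.0143  0.068 ] side@zn [ 0.4812 -0.0084  0.068 ]
one nib [ 0.592  -0.0101  0.05  ]
 foot [ 0.5947 -0.0102  0.003 ] sides [np.float64(0.0658), np.float64(0.0677), np.float64(0.0663), np.float64(0.0667)] ang 57.3
 tri wt (array([ 0.59175375, -0.01123978,  0.05060436]), [array([-1.,  0.]), array([-0.3,  0. ])]) 
 tri ws (array([ 0.59397891, -0.01028568,  0.04762801]), [array([-0.2,  0.9]), array([0.3, 0.1])])
 top@zn [ 0.5919 -0.0123  0.05  ] side@zn [ 0.5948 -0.0072  0.05  ]
tray far right corner [0.59560039 0.12698754 0.017     ] [0.59180215 0.12659603 0.017     ]
pos [ 0.5285 -0.0171  0.2513] toolx [ 0.002  1.    -0.   ] z [-0. -0. -1.] t 2.65
dp total cm (tool axes now) [ 0.2  -4.85 10.13]
delta_rot (tool) [-0.     0.    -0.002]  dp in target axes [ 0.21 -4.85 10.13]
```

```bash
python3 -m crank '{"dp":[[0.2,-2,1],[0.2,-2,3],[0.1,-0.9,3],[0,0,3],[0,0,2],[0,0,1],[0,0,0],[0,0,0]],"delta_rot":[[0,0,0],[0,0,0],[0,0,0],[0,0,0],[0,0,0],[0,0,0],[0,0,0],[0,0,0]]}'
python3 snap.py e1; python3 -c "
from h import *
plan([0.480,-.0117,.045],np.pi/2)"
```

```text
time: 3.45
position: [0.4797, -0.0106, 0.1223]
tool_rot: [2.219, 2.223, 0.001]
ft_force: [-0.7, -0.5, 0.7]
grip_width: 0.999
e1 [ 0.4797 -0.0106  0.1223] t 3.45 F [-0.7 -0.5  0.7] w 8.69 qd 0.012
pos [ 0.4799 -0.0108  0.1227] toolx [-0.001  1.     0.   ] z [ 0.002  0.    -1.   ] t 3.5
dp total cm (tool axes now) [-0.09 -0.01  7.77]
delta_rot (tool) [ 0.002 -0.     0.001]  dp in target axes [-0.09  0.01  7.77]
```

View pics/e1.png

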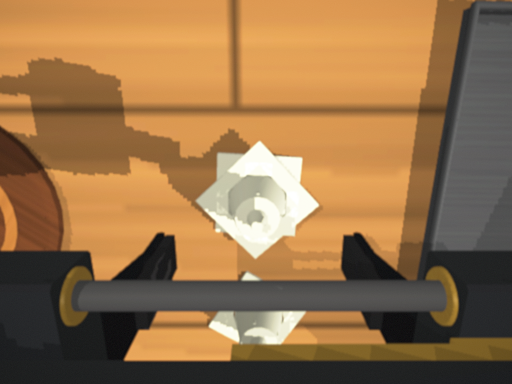

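```bash
python3 -m crank '{"dp":[[-0.1,0,1.5],[0,0,2],[0,0,2],[0,0,1],[0,0,0.7],[0,0,0.5],[0,0,0],[0,0,0]],"delta_rot":[[0,0,0],[0,0,0],[0,0,0],[0,0,0],[0,0,0],[0,0,0],[0,0,0],[0,0,0]]}'
python3 snap.py e2; python3 snap.py e2s side; python3 -c "
from h import *
crop(cv2.imread('pics/e2s.png'),230,130,380,250,5,'pics/e2sc.png')"
```

```text
time: 4.3
position: [0.4795, -0.0125, 0.0451]
tool_rot: [2.221, 2.221, 0.001]
ft_force: [-0.5, 0.1, -0.2]
grip_width: 0.998
e2 [ 0.4795 -0.0125  0.0451] t 4.3 F [-0.5  0.1 -0.2] w 8.68 qd 0.003
e2s [ 0.4796 -0.0125  0.0452] t 4.35 F [0.6 0.4 0.4] w 8.69 qd 0.004
```

View pics/e2sc.png

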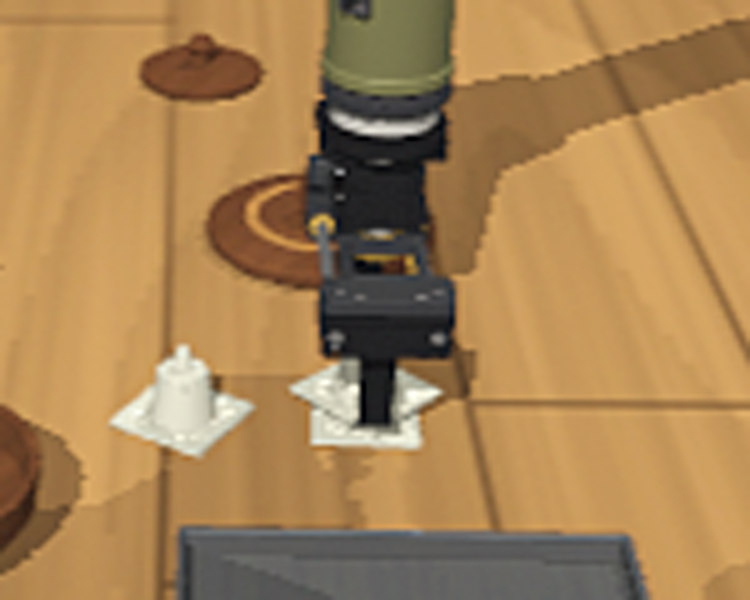

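```bash
python3 -m crank '{"dp":[[0,0,0],[0,0,0],[0,0,0],[0,0,0],[0,0,0],[0,0,0],[0,0,0],[0,0,0]],"delta_rot":[[0,0,0],[0,0,0],[0,0,0],[0,0,0],[0,0,0],[0,0,0],[0,0,0],[0,0,0]]}' 2.5 15
python3 snap.py e3
```

```text
time: 5.2
position: [0.479, -0.0125, 0.0445]
tool_rot: [-2.221, -2.222, -0.0]
ft_force: [0.0, 0.5, -0.3]
grip_width: 0.45
e3 [ 0.479  -0.0125  0.0445] t 5.2 F [ 0.   0.5 -0.3] w 3.91 qd 0.002
```

```bash
python3 -m crank '{"dp":[[0,0,0],[0,0,-0.3],[0,0,-0.7],[0,0,-1],[0,0,-1],[0,0,-1.5],[0,0,-1.5],[0,0,0]],"delta_rot":[[0,0,0],[0,0,0],[0,0,0],[0,0,0],[0,0,0],[0,0,0],[0,0,0],[0,0,0]]}'
python3 snap.py f1;python3 snap.py f1s side; python3 -c "
from h import *
crop(cv2.imread('pics/f1s.png'),230,130,380,250,5,'pics/f1sc.png')"
```

```text
time: 6.05
position: [0.4809, -0.0124, 0.1073]
tool_rot: [2.219, 2.22, 0.007]
ft_force: [0.5, 0.1, 0.5]
grip_width: 0.449
f1 [ 0.4809 -0.0124  0.1073] t 6.05 F [0.5 0.1 0.5] w 3.91 qd 0.033
f1s [ 0.4801 -0.0124  0.106 ] t 6.1 F [-0.2 -0.1 -0.8] w 3.91 qd 0.029
```

View pics/f1sc.png

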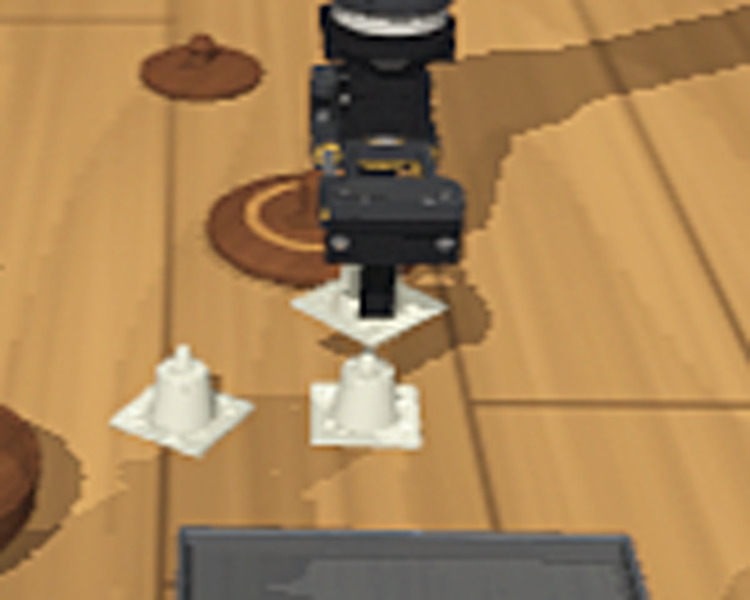

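View pics/f1.png

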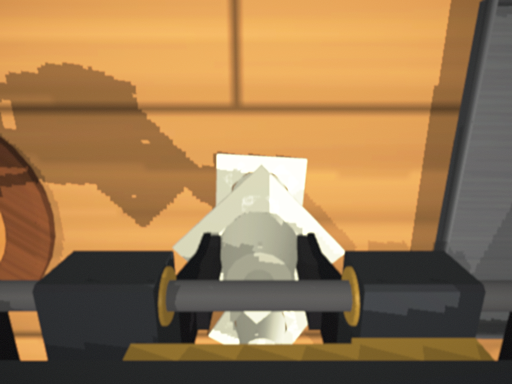

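```bash
python3 -m crank '{"dp":[[2,0,0],[4,0.5,0],[4.5,1,0],[4.5,1,0],[4.5,1,0],[4,0.8,0],[2.5,0.5,0],[0.5,0,0]],"delta_rot":[[0,0,0],[0,0,0],[0,0,0],[0,0,0],[0,0,0],[0,0,0],[0,0,0],[0,0,0]]}'
python3 -c "
from h import *
plan([0.5277,.2532,.031],np.pi/2)"
```

```text
time: 6.95
position: [0.5259, 0.2568, 0.1033]
tool_rot: [-2.214, -2.227, 0.001]
ft_force: [0.0, 0.6, -0.0]
grip_width: 0.453
pos [0.5259 0.2568 0.1033] toolx [-0.006  1.     0.001] z [-0.001  0.001 -1.   ] t 6.95
dp total cm (tool axes now) [-0.36  0.19  7.23]
delta_rot (tool) [-0.001 -0.001  0.006]  dp in target axes [-0.36  0.18  7.23]
```

```bash
python3 -m crank '{"dp":[[-0.2,0.1,0.5],[0,0.1,1.5],[0,0,1.5],[0,0,1.5],[0,0,1],[0,0,0.2],[0,0,0],[0,0,0]],"delta_rot":[[0,0,0],[0,0,0],[0,0,0],[0,0,0],[0,0,0],[0,0,0],[0,0,0],[0,0,0]]}'
python3 -c "
from h import *
plan([0.5277,.2532,.0290],np.pi/2)"; python3 snap.py g1s side
```

```text
time: 7.75
position: [0.5294, 0.2507, 0.0431]
tool_rot: [2.221, 2.222, 0.002]
ft_force: [1.0, -0.2, -0.5]
grip_width: 0.456
pos [0.5294 0.2507 0.0431] toolx [-0.     1.     0.001] z [ 0.001  0.001 -1.   ] t 7.75
dp total cm (tool axes now) [ 0.25 -0.17  1.41]
delta_rot (tool) [ 0.001 -0.001  0.   ]  dp in target axes [ 0.25 -0.17  1.41]
g1s [0.5294 0.2507 0.0431] t 7.75 F [ 1.  -0.2 -0.5] w 3.97 qd 0.007
```

View pics/g1s.png

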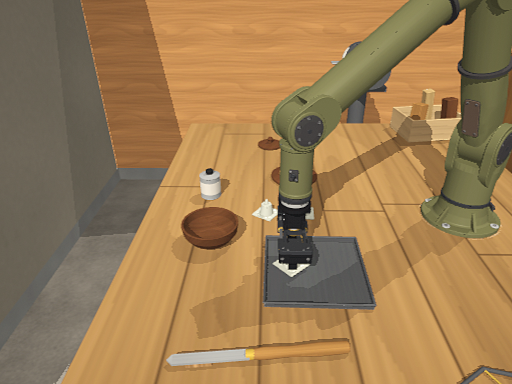

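```bash
python3 -m crank '{"dp":[[0.1,-0.1,0.3],[0.15,-0.07,0.4],[0,0,0.3],[0,0,0.2],[0,0,0.1],[0,0,0],[0,0,0],[0,0,0]],"delta_rot":[[0,0,0],[0,0,0],[0,0,0],[0,0,0],[0,0,0],[0,0,0],[0,0,0],[0,0,0]]}'
python3 -c "
from h import *
plan([0.5277,.2532,.0290],np.pi/2)"
```

```text
time: 8.6
position: [0.5274, 0.253, 0.0297]
tool_rot: [2.221, 2.222, 0.0]
ft_force: [-0.1, -0.4, -0.1]
grip_width: 0.453
pos [0.5274 0.253  0.0297] toolx [-0.  1.  0.] z [ 0.  0. -1.] t 8.6
dp total cm (tool axes now) [0.02 0.03 0.07]
delta_rot (tool) [ 0. -0.  0.]  dp in target axes [0.02 0.03 0.07]
```

```bash
python3 -m crank '{"dp":[[0,0,0.1],[0,0,0.05],[0,0,0.05],[0,0,0.05],[0,0,0],[0,0,0],[0,0,0],[0,0,0]],"delta_rot":[[0,0,0],[0,0,0],[0,0,0],[0,0,0],[0,0,0],[0,0,0],[0,0,0],[0,0,0]]}'; python3 -c "
from h import *
for i in range(1):
  s=ctrl.get_state();print(s['position'],s['ft_force'])"; python3 snap.py g2s side; python3 -c "
from h import *
crop(cv2.imread('pics/g2s.png'),250,220,380,310,6,'pics/g2sc.png')"
```

```text
time: 9.4
position: [0.5274, 0.253, 0.0283]
tool_rot: [-2.221, -2.221, -0.001]
ft_force: [-2.4, -1.4, 8.6]
grip_width: 0.452
[0.52741306 0.25304532 0.02829923] [-2.36733982 -1.4066689   8.57475384]
g2s [0.5274 0.253  0.0283] t 9.4 F [-2.4 -1.4  8.6] w 3.93 qd 0.003
```

View pics/g2sc.png

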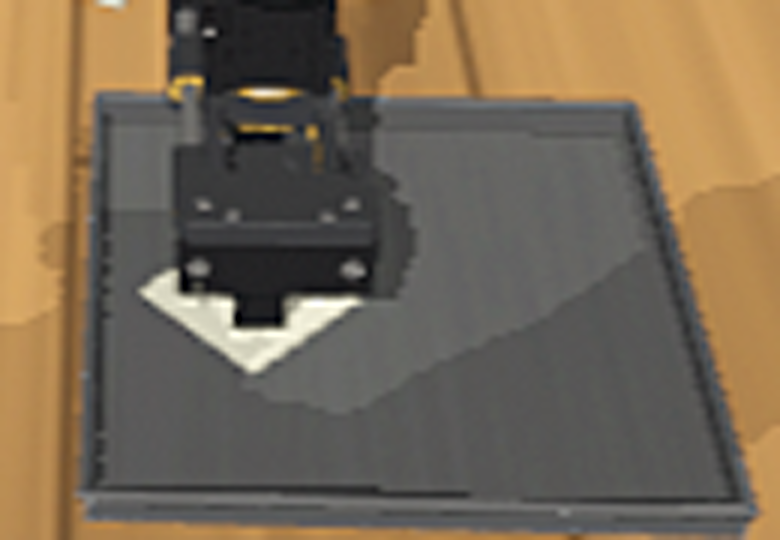

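```bash
python3 -m crank '{"dp":[[0,0,0],[0,0,0],[0,0,0],[0,0,0],[0,0,-0.5],[0,0,-2],[0,0,-3],[0,0,-4]],"delta_rot":[[0,0,0],[0,0,0],[0,0,0],[0,0,0],[0,0,0],[0,0,0],[0,0,0],[0,0,0]]}' 7
python3 -c "
from h import *
plan([0.53,.0,.15],np.pi/2)"
```

```text
time: 10.25
position: [0.5259, 0.2523, 0.1216]
tool_rot: [-2.221, -2.221, 0.006]
ft_force: [0.3, 0.4, -0.5]
grip_width: 0.803
pos [0.5259 0.2523 0.1216] toolx [-0.     1.    -0.002] z [-0.003 -0.002 -1.   ] t 10.25
dp total cm (tool axes now) [-25.24   0.39  -2.79]
delta_rot (tool) [-0.003  0.002  0.   ]  dp in target axes [-25.23   0.41  -2.84]
```

```bash
python3 -m crank '{"dp":[[0,0,-3],[0,0,-4],[-2,0,-2],[-4,1,0],[-4,1,0],[-4,1.5,0],[-4,1.5,0],[-3,1,0]],"delta_rot":[[0,0,0],[0,0,0],[0,0,0],[0,0,0],[0,0,0],[0,0,0],[0,0,0],[0,0,0]]}' 8.7
python3 snap.py h1; python3 snap.py h1t top
python3 -c "
from h import *
crop(cv2.imread('pics/h1t.png'),125,180,265,280,5,'pics/h1tc.png')
plan([0.593,-0.0102,.1],np.pi/2)"
```

```text
time: 11.05
position: [0.5879, 0.0395, 0.2127]
tool_rot: [2.223, 2.218, 0.0]
ft_force: [0.3, -0.3, -0.2]
grip_width: 1.001
h1 [0.5879 0.0395 0.2127] t 11.05 F [ 0.3 -0.3 -0.2] w 8.71 qd 0.59
h1t [0.5891 0.033  0.2128] t 11.1 F [ 0.6 -4.2  0.5] w 8.71 qd 0.116
pos [0.5883 0.036  0.2126] toolx [ 0.009  1.    -0.003] z [ 0.001 -0.003 -1.   ] t 11.15
dp total cm (tool axes now) [-4.58  0.5  11.28]
delta_rot (tool) [ 0.001  0.003 -0.009]  dp in target axes [-4.62  0.47 11.26]
```

View pics/h1.png

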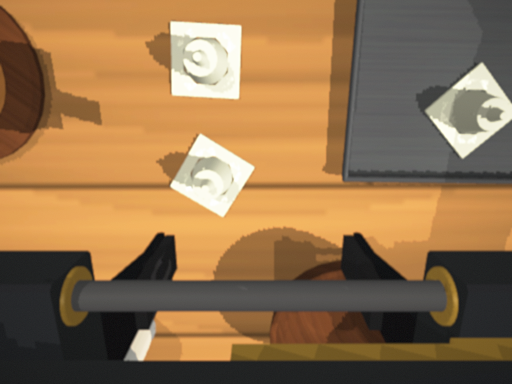

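View pics/h1tc.png

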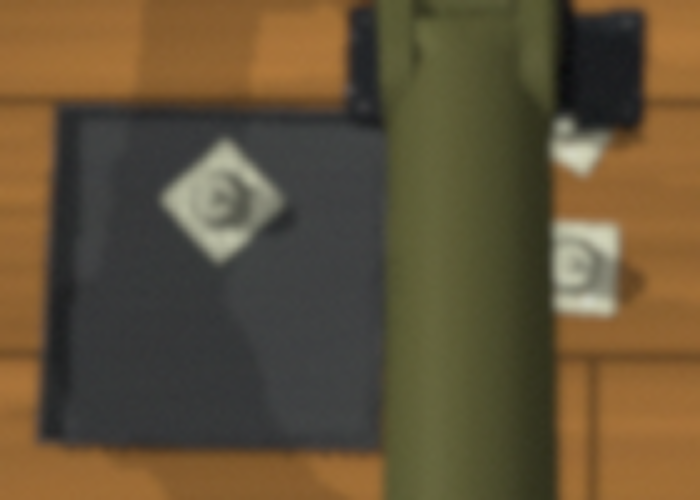

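```bash
python3 -m crank '{"dp":[[-1.5,0.2,1],[-2,0.2,3],[-1.1,0.1,3],[0,0,3],[0,0,1.3],[0,0,0],[0,0,0],[0,0,0]],"delta_rot":[[0,0,0],[0,0,-0.005],[0,0,0],[0,0,0],[0,0,0],[0,0,0],[0,0,0],[0,0,0]]}' 8.7
python3 snap.py i1
python3 -c "
from h import *
plan([0.593,-0.0102,.0265],np.pi/2)"
```

```text
time: 11.95
position: [0.5937, -0.0024, 0.101]
tool_rot: [2.213, 2.227, 0.004]
ft_force: [0.9, 1.0, 1.0]
grip_width: 1.002
i1 [ 0.5937 -0.0024  0.101 ] t 11.95 F [0.9 1.  1. ] w 8.71 qd 0.004
pos [ 0.5936 -0.0025  0.1009] toolx [-0.006  1.     0.001] z [ 0.003  0.001 -1.   ] t 12.0
dp total cm (tool axes now) [-0.77 -0.09  7.44]
delta_rot (tool) [ 0.003 -0.001  0.006]  dp in target axes [-0.77 -0.06  7.44]
```

View pics/i1.png

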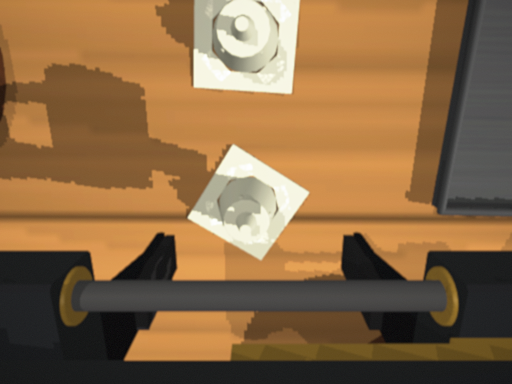

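```bash
python3 - <<'E'
from h import *
from snap import load
w,s=load("i1")
print(onz(w,(245,219),.05),onz(w,(241,24),.05))
P=[onz(w,q,.003) for q in ((233,145),(309,192),(263,259),(188,216))];print(np.mean(P,0))
E
python3 -m crank '{"dp":[[-0.4,-0.05,1],[-0.3,0,2],[0,0,2],[0,0,1],[0,0,0.8],[0,0,0.4],[0,0,0],[0,0,0]],"delta_rot":[[0,0,0],[0,0,0.005],[0,0,0],[0,0,0],[0,0,0],[0,0,0],[0,0,0],[0,0,0]]}'
python3 -c "
from h import *
plan([0.593,-0.0102,.0265],np.pi/2)"
```

```text
[ 0.58756851 -0.01042665  0.05      ] [ 0.48002241 -0.01192647  0.05      ]
[ 0.5943697  -0.00973664  0.003     ]
time: 12.8
position: [0.5924, -0.01, 0.0277]
tool_rot: [2.221, 2.221, 0.001]
ft_force: [0.6, 0.6, 0.8]
grip_width: 1.002
pos [ 0.5924 -0.01    0.0277] toolx [-0.  1.  0.] z [ 0.001  0.    -1.   ] t 12.8
dp total cm (tool axes now) [-0.02  0.06  0.12]
delta_rot (tool) [ 0.001 -0.     0.   ]  dp in target axes [-0.02  0.06  0.12]
```

```bash
python3 -m crank '{"dp":[[0,0.1,0.1],[0,0,0],[0,0,0],[0,0,0],[0,0,0],[0,0,0],[0,0,0],[0,0,0]],"delta_rot":[[0,0,0],[0,0,0],[0,0,0],[0,0,0],[0,0,0],[0,0,0],[0,0,0],[0,0,0]]}' 2.5 15
python3 -m crank '{"dp":[[0,0,0],[0,0,-0.5],[0,0,-1],[0,0,-1.5],[0,0,-2],[0,0,-2],[0,0,-1],[0,0,0]],"delta_rot":[[0,0,0],[0,0,0],[0,0,0],[0,0,0],[0,0,0],[0,0,0],[0,0,0],[0,0,0]]}'
python3 snap.py j1; python3 -c "
from h import *
plan([0.4405,0.2045,.103],np.pi/2)"
```

```text
time: 13.6
position: [0.5928, -0.01, 0.026]
tool_rot: [-2.221, -2.222, 0.0]
ft_force: [-0.5, 0.2, -0.0]
grip_width: 0.457
time: 14.4
position: [0.5944, -0.01, 0.1087]
tool_rot: [2.219, 2.22, 0.006]
ft_force: [0.4, 0.5, -1.1]
grip_width: 0.456
j1 [ 0.5944 -0.01    0.1087] t 14.4 F [ 0.4  0.5 -1.1] w 3.97 qd 0.035
pos [ 0.5934 -0.0099  0.1072] toolx [-0.     1.     0.001] z [ 0.002  0.001 -1.   ] t 14.45
dp total cm (tool axes now) [ 21.45 -15.29   0.39]
delta_rot (tool) [ 0.002 -0.001  0.   ]  dp in target axes [ 21.44 -15.29   0.42]
```

View pics/j1.png

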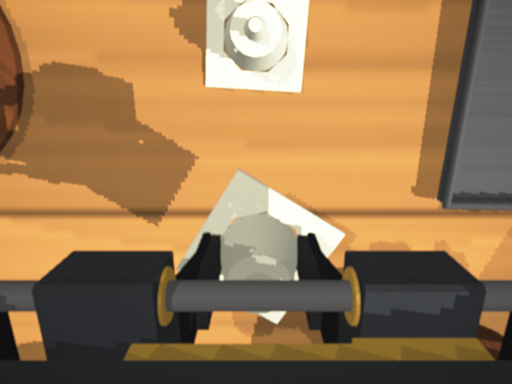

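```bash
python3 -m crank '{"dp":[[2,-1,0],[3,-2,0],[3.5,-2.5,0],[3.5,-3,0],[3.5,-2.5,0],[3,-2.3,0],[2,-1.5,0],[0.9,-0.5,0]],"delta_rot":[[0,0,0],[0,0,0],[0,0,0],[0,0,0],[0,0,0],[0,0,0],[0,0,0],[0,0,0]]}'
python3 -c "
from h import *
plan([0.4405,0.2044,.038],np.pi/2)"
```

```text
time: 15.25
position: [0.4373, 0.206, 0.1051]
tool_rot: [-2.215, -2.225, 0.003]
ft_force: [0.2, -0.4, -0.5]
grip_width: 0.455
pos [0.4373 0.206  0.1051] toolx [-0.005  1.    -0.   ] z [-0.002 -0.    -1.   ] t 15.25
dp total cm (tool axes now) [-0.16  0.34  6.71]
delta_rot (tool) [-0.002  0.     0.005]  dp in target axes [-0.16  0.32  6.71]
```

```bash
python3 -m crank '{"dp":[[-0.1,0.3,0.7],[0,0,1.5],[0,0,1.8],[0,0,1.5],[0,0,0.8],[0,0,0.4],[0,0,0],[0,0,0]],"delta_rot":[[0,0,0],[0,0,0],[0,0,0],[0,0,0],[0,0,0],[0,0,0],[0,0,0],[0,0,0]]}'
python3 -c "
from h import *
plan([0.4405,0.2044,.0295],np.pi/2)"
```

```text
time: 16.05
position: [0.4435, 0.2028, 0.0395]
tool_rot: [2.222, 2.221, 0.001]
ft_force: [-0.3, -0.5, -0.1]
grip_width: 0.449
pos [0.4435 0.2028 0.0395] toolx [0. 1. 0.] z [ 0.001  0.    -1.   ] t 16.05
dp total cm (tool axes now) [ 0.16 -0.3   1.  ]
delta_rot (tool) [ 0.001 -0.    -0.   ]  dp in target axes [ 0.16 -0.3   1.  ]
```

```bash
python3 -m crank '{"dp":[[0.16,-0.3,0.2],[0,0,0.3],[0,0,0.3],[0,0,0.15],[0,0,0.1],[0,0,0],[0,0,0],[0,0,0]],"delta_rot":[[0,0,0],[0,0,0],[0,0,0],[0,0,0],[0,0,0],[0,0,0],[0,0,0],[0,0,0]]}'
python3 -m crank '{"dp":[[0,0,0.05],[0,0,0.05],[0,0,0.05],[0,0,0.05],[0,0,0],[0,0,0],[0,0,0],[0,0,0]],"delta_rot":[[0,0,0],[0,0,0],[0,0,0],[0,0,0],[0,0,0],[0,0,0],[0,0,0],[0,0,0]]}'
```

```text
time: 16.85
position: [0.4399, 0.2046, 0.0286]
tool_rot: [2.221, 2.222, 0.0]
ft_force: [-0.0, 0.6, 0.4]
grip_width: 0.453
time: 17.65
position: [0.44, 0.2046, 0.0277]
tool_rot: [-2.221, -2.221, -0.0]
ft_force: [-3.0, -2.0, 9.5]
grip_width: 0.457
```

```bash
python3 -m crank '{"dp":[[0,0,0],[0,0,0],[0,0,0],[0,0,0],[0,0,-0.5],[0,0,-2],[0,0,-3],[0,0,-4]],"delta_rot":[[0,0,0],[0,0,0],[0,0,0],[0,0,0],[0,0,0],[0,0,0],[0,0,0],[0,0,0]]}' 7
python3 -m crank '{"dp":[[0,0,-3],[-2,0,-2],[-4,1,0],[-4,1,0],[-4,1,0],[-4,1,0],[-3,0,0],[-0.6,0,0]],"delta_rot":[[0,0,0],[0,0,0],[0,0,0],[0,0,0],[0,0,0],[0,0,0],[0,0,0],[0,0,0]]}' 8.7
python3 snap.py k1; python3 -c "
from h import *
plan([0.480,-0.0118,.0265],np.pi/2)"
```

```text
time: 18.45
position: [0.4386, 0.2038, 0.1214]
tool_rot: [-2.221, -2.221, 0.005]
ft_force: [0.7, 0.5, 0.5]
grip_width: 0.806
time: 19.25
position: [0.4798, -0.0159, 0.1719]
tool_rot: [2.228, 2.214, -0.001]
ft_force: [-1.2, 0.3, -0.1]
grip_width: 1.002
k1 [ 0.4798 -0.0159  0.1719] t 19.25 F [-1.2  0.3 -0.1] w 8.71 qd 0.088
pos [ 0.4798 -0.0145  0.1719] toolx [ 0.005  1.    -0.   ] z [ 0. -0. -1.] t 19.3
dp total cm (tool axes now) [ 0.28  0.02 14.54]
delta_rot (tool) [ 0.     0.    -0.005]  dp in target axes [ 0.27  0.02 14.54]
```

View pics/k1.png

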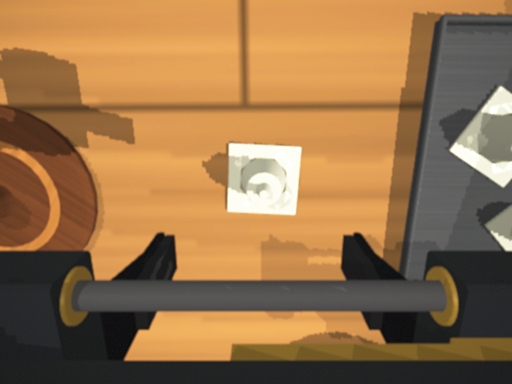

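```bash
python3 - <<'E'
from h import *
from snap import load
w,s=load("k1")
P=[onz(w,q,.003) for q in ((230,143),(302,146),(297,215),(227,211))];print(np.mean(P,0))
E
python3 -m crank '{"dp":[[0.2,0,1.5],[0,0,3],[0,0,3],[0,0,3],[0,0,2],[0,0,1],[0,0,0],[0,0,0]],"delta_rot":[[0,0,0],[0,0,-0.005],[0,0,0],[0,0,0],[0,0,0],[0,0,0],[0,0,0],[0,0,0]]}'
python3 -c "
from h import *
plan([0.480,-0.0118,.0265],np.pi/2)"
```

```text
[ 0.47963201 -0.01067107  0.003     ]
time: 20.1
position: [0.4806, -0.0088, 0.0373]
tool_rot: [2.214, 2.228, 0.002]
ft_force: [0.3, -0.1, 1.0]
grip_width: 0.997
pos [ 0.4806 -0.0088  0.0373] toolx [-0.006  1.     0.   ] z [ 0.001  0.    -1.   ] t 20.1
dp total cm (tool axes now) [-0.3  -0.06  1.08]
delta_rot (tool) [ 0.001 -0.     0.006]  dp in target axes [-0.3  -0.06  1.08]
```

```bash
python3 -m crank '{"dp":[[-0.2,-0.06,0.5],[0,0,0.4],[0,0,0.2],[0,0,0],[0,0,0],[0,0,0],[0,0,0],[0,0,0]],"delta_rot":[[0,0,0.005],[0,0,0],[0,0,0],[0,0,0],[0,0,0],[0,0,0],[0,0,0],[0,0,0]]}'
python3 -m crank '{"dp":[[0,0,0],[0,0,0],[0,0,0],[0,0,0],[0,0,0],[0,0,0],[0,0,0],[0,0,0]],"delta_rot":[[0,0,0],[0,0,0],[0,0,0],[0,0,0],[0,0,0],[0,0,0],[0,0,0],[0,0,0]]}' 2.5 15
python3 -m crank '{"dp":[[0,0,0],[0,0,-0.5],[0,0,-1],[0,0,-1.5],[0,0,-2],[0,0,-2],[0,0,-1],[0,0,0]],"delta_rot":[[0,0,0],[0,0,0],[0,0,0],[0,0,0],[0,0,0],[0,0,0],[0,0,0],[0,0,0]]}'
python3 snap.py l1; python3 -c "
from h import *
plan([0.442,0.3044,.103],np.pi/2)"
```

```text
time: 20.9
position: [0.4794, -0.0114, 0.0257]
tool_rot: [2.221, 2.222, 0.0]
ft_force: [-0.8, -0.1, -0.2]
grip_width: 1.003
time: 21.7
position: [0.4792, -0.0114, 0.0255]
tool_rot: [-2.221, -2.222, -0.0]
ft_force: [0.2, -0.0, 0.4]
grip_width: 0.456
time: 22.5
position: [0.4806, -0.0113, 0.1074]
tool_rot: [2.22, 2.22, 0.005]
ft_force: [0.6, 0.8, -0.2]
grip_width: 0.458
l1 [ 0.4806 -0.0113  0.1074] t 22.5 F [ 0.6  0.8 -0.2] w 3.98 qd 0.032
pos [ 0.4797 -0.0113  0.1062] toolx [-0.     1.     0.001] z [ 0.002  0.001 -1.   ] t 22.55
dp total cm (tool axes now) [31.57 -3.76  0.33]
delta_rot (tool) [ 0.002 -0.001  0.   ]  dp in target axes [31.57 -3.77  0.32]
```

View pics/l1.png

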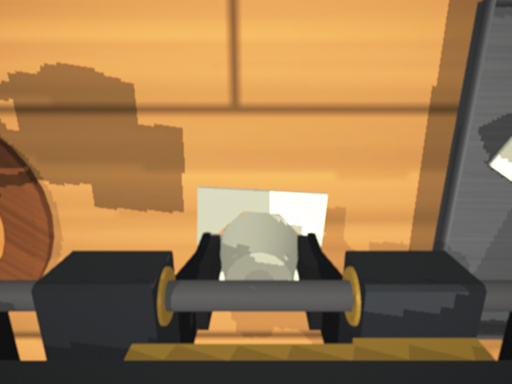

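```bash
python3 -m crank '{"dp":[[2.5,0,-0.5],[4.5,-0.5,-0.5],[4.8,-0.5,0],[4.8,-0.8,0],[4.8,-0.8,0],[4.5,-0.7,0],[3.5,-0.3,0],[2.2,0,0]],"delta_rot":[[0,0,0],[0,0,0],[0,0,0],[0,0,0],[0,0,0],[0,0,0],[0,0,0],[0,0,0]]}'
python3 -c "
from h import *
plan([0.4418,0.3045,.038],np.pi/2)"
```

```text
time: 23.35
position: [0.441, 0.3077, 0.1141]
tool_rot: [-2.216, -2.225, 0.003]
ft_force: [0.6, -0.3, -0.9]
grip_width: 0.454
pos [0.441  0.3077 0.1141] toolx [-0.004  1.    -0.   ] z [-0.002 -0.    -1.   ] t 23.35
dp total cm (tool axes now) [-0.32  0.1   7.61]
delta_rot (tool) [-0.002  0.     0.004]  dp in target axes [-0.32  0.08  7.61]
```

```bash
python3 -m crank '{"dp":[[-0.1,0,0.7],[0,0,1.5],[0,0,1.8],[0,0,1.8],[0,0,1.2],[0,0,0.5],[0,0,0],[0,0,0]],"delta_rot":[[0,0,0],[0,0,0],[0,0,0],[0,0,0],[0,0,0],[0,0,0],[0,0,0],[0,0,0]]}'
python3 -c "
from h import *
plan([0.4418,0.3045,.0295],np.pi/2)"
```

```text
time: 24.15
position: [0.4436, 0.3036, 0.041]
tool_rot: [2.221, 2.221, 0.001]
ft_force: [0.7, 0.4, 1.0]
grip_width: 0.457
pos [0.4436 0.3036 0.041 ] toolx [0. 1. 0.] z [ 0.001  0.    -1.   ] t 24.15
dp total cm (tool axes now) [ 0.09 -0.19  1.15]
delta_rot (tool) [ 0.001 -0.    -0.   ]  dp in target axes [ 0.09 -0.18  1.15]
```

```bash
python3 -m crank '{"dp":[[0.1,-0.18,0.3],[0,0,0.4],[0,0,0.3],[0,0,0.2],[0,0,0.1],[0,0,0],[0,0,0],[0,0,0]],"delta_rot":[[0,0,0],[0,0,0],[0,0,0],[0,0,0],[0,0,0],[0,0,0],[0,0,0],[0,0,0]]}'
python3 -m crank '{"dp":[[0,0,0.05],[0,0,0.05],[0,0,0.05],[0,0,0],[0,0,0],[0,0,0],[0,0,0],[0,0,0]],"delta_rot":[[0,0,0],[0,0,0],[0,0,0],[0,0,0],[0,0,0],[0,0,0],[0,0,0],[0,0,0]]}'
```

```text
time: 24.95
position: [0.4415, 0.3046, 0.0276]
tool_rot: [2.221, 2.222, 0.0]
ft_force: [0.3, 1.0, -0.2]
grip_width: 0.46
time: 25.75
position: [0.4416, 0.3046, 0.0272]
tool_rot: [-2.221, -2.221, -0.0]
ft_force: [-2.9, -2.0, 8.6]
grip_width: 0.454
```

Release, rise, and look at all three from above.

```bash
python3 -m crank '{"dp":[[0,0,0],[0,0,0],[0,0,0],[0,0,0],[0,0,-0.5],[0,0,-2],[0,0,-3],[0,0,-4]],"delta_rot":[[0,0,0],[0,0,0],[0,0,0],[0,0,0],[0,0,0],[0,0,0],[0,0,0],[0,0,0]]}' 7
python3 -m crank '{"dp":[[0,0,-3],[-1,1,-4],[-2,2,-3],[-2,2,-1],[0,1,0],[0,0,0],[0,0,0],[0,0,0]],"delta_rot":[[0,0,0],[0,0,0],[0,0,0],[0,0,0],[0,0,0],[0,0,0],[0,0,0],[0,0,0]]}' 8.7
python3 snap.py m1
```

```text
time: 26.55
position: [0.4403, 0.3037, 0.1208]
tool_rot: [-2.221, -2.222, 0.006]
ft_force: [0.0, 2.0, -0.2]
grip_width: 0.8
time: 27.35
position: [0.4998, 0.2557, 0.2299]
tool_rot: [-2.218, -2.223, 0.003]
ft_force: [0.1, 0.2, -0.0]
grip_width: 1.0
m1 [0.4998 0.2557 0.2299] t 27.35 F [ 0.1  0.2 -0. ] w 8.7 qd 0.004
```

View pics/m1.png

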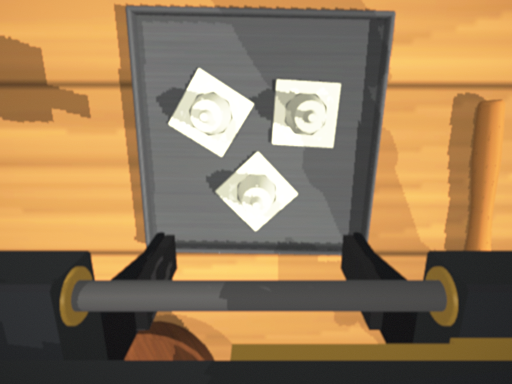

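Run:
```python
from h import *
a=cv2.imread("pics/m1.png");crop(a,155,55,355,240,3,"pics/m2.png");crop(a,120,0,400,260,2.8,"pics/m3.png")
```

```text
(no output)
```

View pics/m2.png

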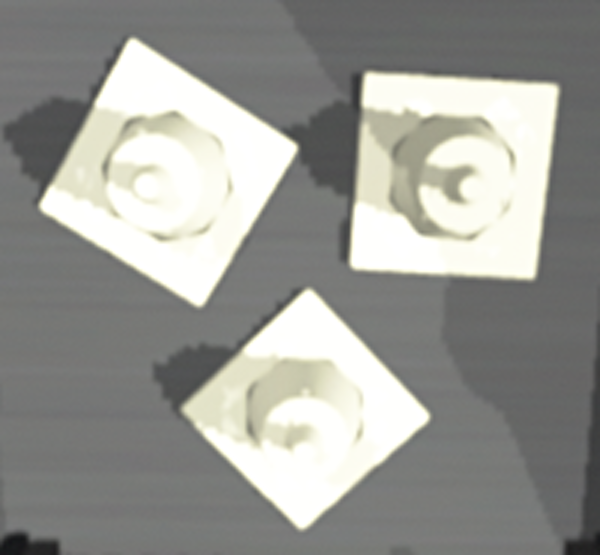

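View pics/m3.png

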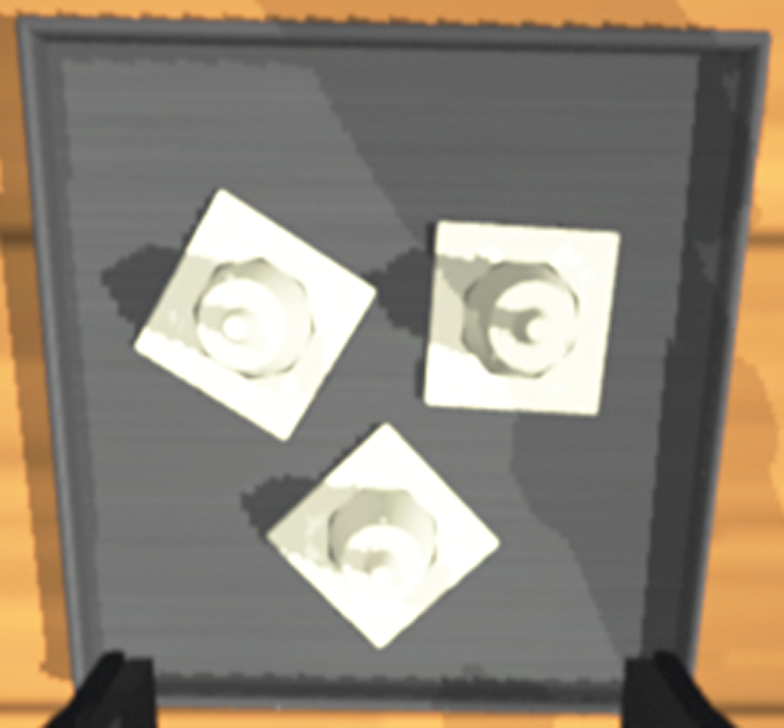

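Run:
```python
from c import *
from snap import load
w,s=load("m1");v=lambda x,y:u(x,y,155,55,3);t=lambda x,y:u(x,y,120,0,2.8)
N={k:onz(w,v(*p),.052) for k,p in dict(B=(148,185),A=(468,186),C=(301,438)).items()}
F={k:np.mean([onz(w,v(*q),.005) for q in p],0) for k,p in dict(B=[(132,37),(299,148),(202,308),(39,208)],A=[(366,71),(559,84),(536,280),(349,268)],C=[(309,288),(431,416),(303,530),(181,410)]).items()}
for k in "ABC":print(k,N[k].round(4),F[k].round(4))
for D in(N,F):print([round(np.linalg.norm(D[a]-D[b]),4) for a,b in("AB","BC","AC")],np.mean(list(D.values()),0).round(4))
Q=[onz(w,t(*p),.017) for p in ((20,17),(770,35),(73,650),(698,650),(200,706),(560,710))]
for q in Q:print(q.round(4))
```

```text
A [0.4414 0.3036 0.052 ] [0.4421 0.305  0.005 ]
B [0.4414 0.2054 0.052 ] [0.4422 0.2052 0.005 ]
C [0.5228 0.2524 0.052 ] [0.5282 0.2538 0.005 ]
[np.float64(0.0982), np.float64(0.094), np.float64(0.0962)] [0.4685 0.2538 0.052 ]
[np.float64(0.0998), np.float64(0.0988), np.float64(0.1003)] [0.4708 0.2547 0.005 ]
[0.343  0.1322 0.017 ]
[0.3477 0.3832 0.017 ]
[0.5716 0.1285 0.017 ]
[0.5707 0.3808 0.017 ]
[0.5963 0.1784 0.017 ]
[0.5976 0.3266 0.017 ]
```

```bash
python3 -m crank '{"dp":[[-3,0,0],[-4.5,0,0],[-4.8,0,0],[-4.8,0,0],[-4.8,0,0],[-4.8,0,0],[-4.8,0,0],[-4.8,0,0]],"delta_rot":[[0,0,0],[0,0,0],[0,0,0],[0,0,0],[0,0,0],[0,0,0],[0,0,0],[0,0,0]]}'
python3 -m crank '{"dp":[[-4.8,0,0],[-4,0,0],[-3,0,0],[-1,0,0],[0,0,0],[0,0,0],[0,0,0],[0,0,0]],"delta_rot":[[0,0,0],[0,0,0],[0,0,0],[0,0,0],[0,0,0],[0,0,0],[0,0,0],[0,0,0]]}'
python3 snap.py n1
```

```text
time: 28.2
position: [0.501, -0.1093, 0.2309]
tool_rot: [-2.219, -2.223, -0.001]
ft_force: [1.4, 0.7, 0.5]
grip_width: 0.997
time: 29.0
position: [0.502, -0.2345, 0.231]
tool_rot: [-2.218, -2.225, -0.001]
ft_force: [-0.4, -0.3, -0.8]
grip_width: 1.0
n1 [ 0.502  -0.2345  0.231 ] t 29.0 F [-0.4 -0.3 -0.8] w 8.7 qd 0.009
```

View pics/n1.png

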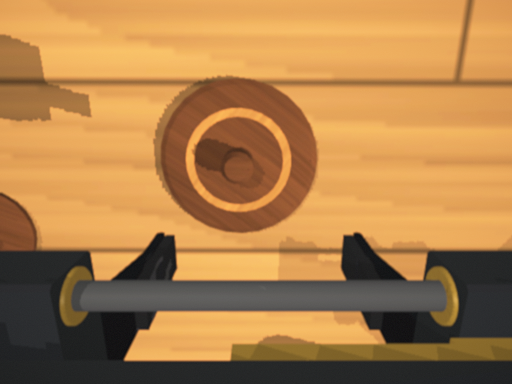

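Run:
```python
from h import *
from snap import load
w,s=load("n1")
print("knob@.052",onz(w,(238,167),.052),"edge mid@.010",onz(w,(239.5,154.5),.010))
im=cv2.imread("pics/n1.png")[70:245,150:330]
hsv=cv2.cvtColor(im,cv2.COLOR_BGR2HSV)
red=cv2.inRange(im,(0,0,0),(75,110,175));
red=cv2.morphologyEx(red,cv2.MORPH_CLOSE,np.ones((15,15)))
c=max(cv2.findContours(red,0,1)[0],key=cv2.contourArea);e=cv2.fitEllipse(c);print(e)
X=onz(w,(e[0][0]+150,e[0][1]+70),.010);print("ell",X)
o=im.copy();cv2.ellipse(o,e,(0,255,0),1);cv2.imwrite("pics/n2.png",cv2.resize(o,None,fx=3,fy=3))
c=cam("top");d=cam("side")
for p,q in (((237.5,168),(293,166)),): print(tri([(w,p),(d,q)]))
```

```text
knob@.052 [ 0.49168021 -0.25398425  0.052     ] edge mid@.010 [ 0.48717544 -0.25467767  0.01      ]
((87.66986846923828, 75.57190704345703), (166.65267944335938, 175.92047119140625), 86.57027435302734)
ell [ 0.47753663 -0.25651322  0.01      ]
(array([ 0.49686236, -0.25545114,  0.04331783]), [array([-0.4,  2.2]), array([0.6, 0.2])])
```

View pics/n2.png

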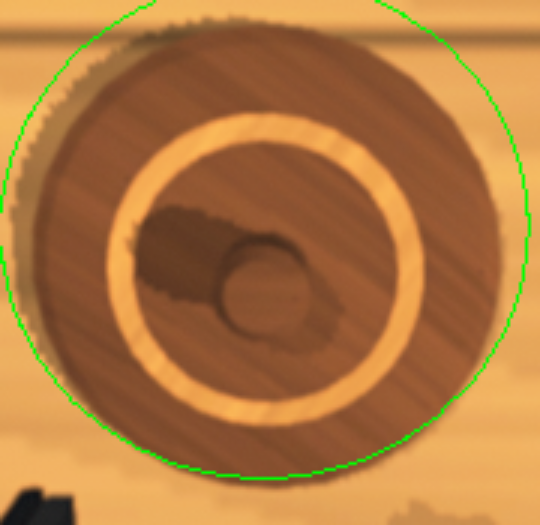

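Run:
```python
from h import *
from snap import load
from scipy.optimize import least_squares
w,s=load("n1")
a=np.linspace(0,2*np.pi,721)
def bb(x,y,r,z):
    P=np.array([proj(w,(x+r*np.cos(t),y+r*np.sin(t),z)) for t in a[::6]]);return np.r_[P.min(0),P.max(0)]
f=lambda p:(np.array([p[0]/3+150-.33,p[1]/3+70-.33,p[2]/3+150-.33,p[3]/3+70-.33]))
for n,b,z in (("edge",(33,22,502,487),.008),("ring",(107,112,425,427),.015),("knobtop",(217,245,309,340),.050)):
    m=f(b);r=least_squares(lambda p:bb(p[0],p[1],p[2],z)-m,[.49,-.255,.05]);print(n,z,r.x.round(4),r.fun.round(1))
plan([.491,-.2545,.12],np.pi/2)
```

```text
edge 0.008 [ 0.4933 -0.2555  0.0851] [-0.1  0.1  0.1 -0.1]
ring 0.015 [ 0.4943 -0.2557  0.0568] [-0.1  0.1  0.1 -0.2]
knobtop 0.05 [ 0.4925 -0.2548  0.0153] [-0.4  0.4  0.4 -0.4]
pos [ 0.5019 -0.2349  0.231 ] toolx [-0.003  1.     0.001] z [ 0.     0.001 -1.   ] t 29.05
dp total cm (tool axes now) [-1.96 -1.1  11.1 ]
delta_rot (tool) [ 0.    -0.001  0.003]  dp in target axes [-1.96 -1.09 11.1 ]
```

```bash
python3 -m crank '{"dp":[[-1,-0.4,2],[-1,-0.45,3],[0,0,3],[0,0,3],[0,0,2],[0,0,1],[0,0,0],[0,0,0]],"delta_rot":[[0,0,0],[0,0,0],[0,0,0],[0,0,0],[0,0,0],[0,0,0],[0,0,0],[0,0,0]]}'
python3 snap.py o1
python3 -c "
from h import *
plan([.4935,-.2553,.041],np.pi/2)"
```

```text
time: 29.85
position: [0.4937, -0.2565, 0.0919]
tool_rot: [2.22, 2.221, 0.001]
ft_force: [0.7, -0.3, -0.9]
grip_width: 0.997
o1 [ 0.4937 -0.2565  0.0919] t 29.85 F [ 0.7 -0.3 -0.9] w 8.67 qd 0.013
pos [ 0.494  -0.2567  0.0923] toolx [-0.     1.    -0.001] z [ 0.002 -0.001 -1.   ] t 29.9
dp total cm (tool axes now) [ 0.14 -0.06  5.13]
delta_rot (tool) [0.002 0.001 0.   ]  dp in target axes [ 0.14 -0.05  5.13]
```

View pics/o1.png

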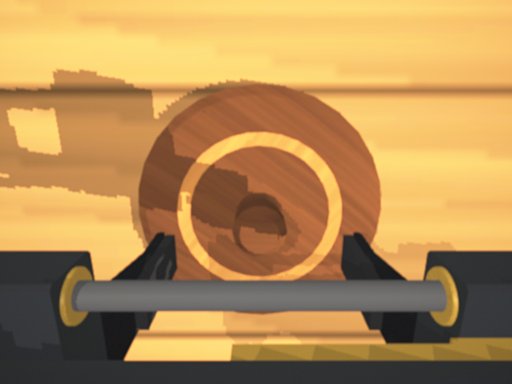

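```bash
python3 -m crank '{"dp":[[0.1,-0.05,1],[0,0,1.5],[0,0,1.2],[0,0,0.8],[0,0,0.4],[0,0,0.2],[0,0,0],[0,0,0]],"delta_rot":[[0,0,0],[0,0,0],[0,0,0],[0,0,0],[0,0,0],[0,0,0],[0,0,0],[0,0,0]]}'
python3 -c "
from h import *
plan([.4935,-.2553,.041],np.pi/2)"; python3 snap.py o2s side; python3 -c "
from h import *
crop(cv2.imread('pics/o2s.png'),230,120,360,220,6,'pics/o2sc.png')"
```

```text
time: 30.7
position: [0.4928, -0.2556, 0.0404]
tool_rot: [2.221, 2.221, 0.001]
ft_force: [0.2, 0.1, 0.1]
grip_width: 1.0
pos [ 0.4928 -0.2556  0.0404] toolx [-0.  1. -0.] z [ 0.001 -0.    -1.   ] t 30.7
dp total cm (tool axes now) [ 0.03  0.07 -0.06]
delta_rot (tool) [0.001 0.    0.   ]  dp in target axes [ 0.03  0.07 -0.06]
o2s [ 0.4928 -0.2556  0.0404] t 30.7 F [0.2 0.1 0.1] w 8.7 qd 0.004
```

View pics/o2sc.png

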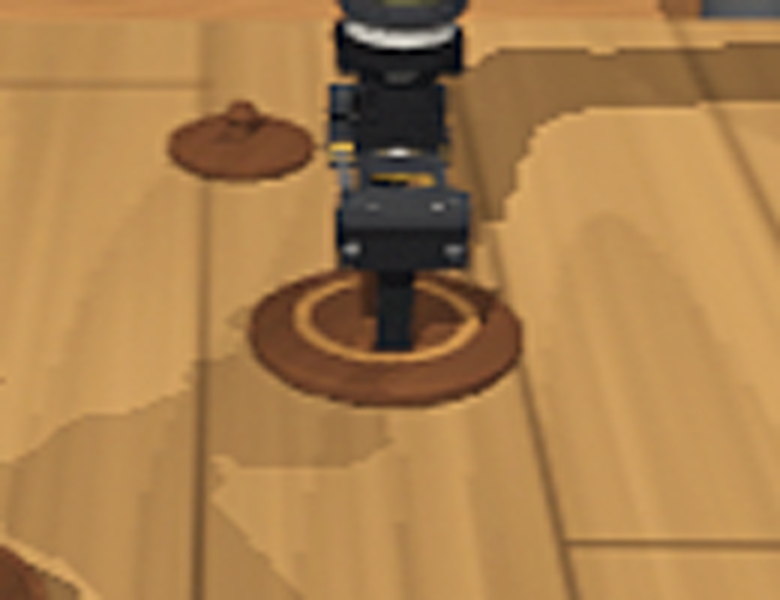

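```bash
python3 -m crank '{"dp":[[0,0.05,0],[0,0,0],[0,0,0],[0,0,0],[0,0,0],[0,0,0],[0,0,0],[0,0,0]],"delta_rot":[[0,0,0],[0,0,0],[0,0,0],[0,0,0],[0,0,0],[0,0,0],[0,0,0],[0,0,0]]}' 2 30
python3 -c "
from h import *
plan([.4935,-.2553,.041],np.pi/2)"
python3 -m crank '{"dp":[[0,0,0],[0,0,-0.3],[0,0,-0.7],[0,0,-1],[0,0,-1.5],[0,0,-2],[0,0,-2],[0,0,-1.5]],"delta_rot":[[0,0,0],[0,0,0],[0,0,0],[0,0,0],[0,0,0],[0,0,0],[0,0,0],[0,0,0]]}'
python3 -m crank '{"dp":[[0,0,-1],[0,0,-1],[0,0,-1],[0,0,-0.5],[0,0,0],[0,0,0],[0,0,0],[0,0,0]],"delta_rot":[[0,0,0],[0,0,0],[0,0,0],[0,0,0],[0,0,0],[0,0,0],[0,0,0],[0,0,0]]}'
python3 snap.py p1;python3 snap.py p1s side; python3 -c "
from h import *
crop(cv2.imread('pics/p1s.png'),230,90,360,200,5.4,'pics/p1sc.png');plan([.4697,.2541,.15],np.pi/2)"
```

```text
time: 31.55
position: [0.493, -0.2556, 0.04]
tool_rot: [2.221, 2.222, -0.0]
ft_force: [-0.2, 0.5, -0.9]
grip_width: 0.361
pos [ 0.493  -0.2556  0.04  ] toolx [-0.  1. -0.] z [ 0. -0. -1.] t 31.55
dp total cm (tool axes now) [ 0.03  0.05 -0.1 ]
delta_rot (tool) [0. 0. 0.]  dp in target axes [ 0.03  0.05 -0.1 ]
time: 32.35
position: [0.4937, -0.2559, 0.1325]
tool_rot: [2.22, 2.22, 0.002]
ft_force: [-0.3, -0.3, -2.1]
grip_width: 0.356
time: 33.15
position: [0.4927, -0.2553, 0.1645]
tool_rot: [-2.221, -2.221, 0.001]
ft_force: [0.1, 0.2, -3.0]
grip_width: 0.357
p1 [ 0.4927 -0.2553  0.1645] t 33.15 F [ 0.1  0.2 -3. ] w 3.1 qd 0.002
p1s [ 0.4928 -0.2553  0.1646] t 33.2 F [-0.1  0.4 -3.3] w 3.12 qd 0.003
pos [ 0.4928 -0.2553  0.1647] toolx [-0.  1.  0.] z [-0.001  0.    -1.   ] t 33.25
dp total cm (tool axes now) [50.95 -2.3   1.48]
delta_rot (tool) [-0.001 -0.     0.   ]  dp in target axes [50.94 -2.31  1.47]
```

View pics/p1sc.png

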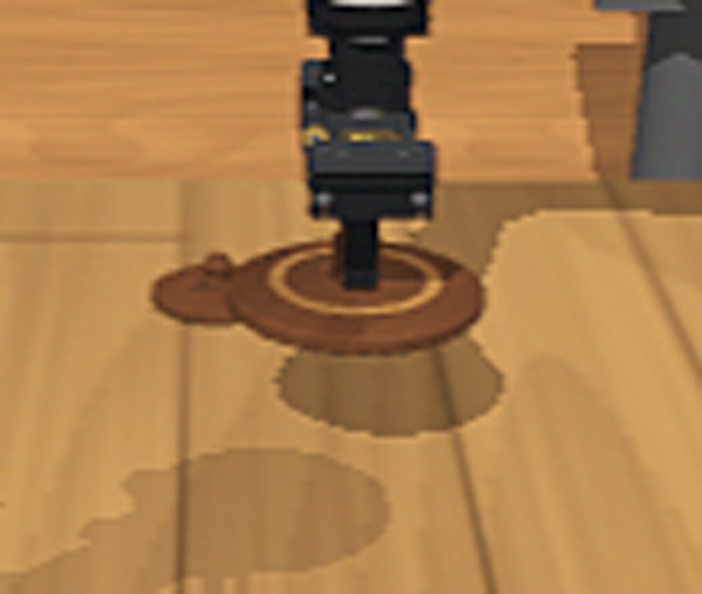

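View pics/p1.png

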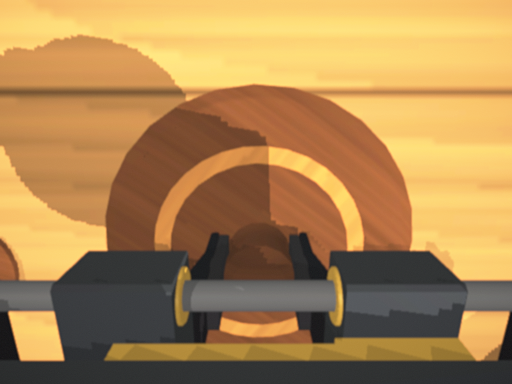

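Run:
```python
from h import *
from snap import load
from scipy.optimize import least_squares
a=np.linspace(0,2*np.pi,241)
for n in("p1","p1s"):
    w,s=load(n);p=s["position"]
    for z in(-.030,-.040):
        P=np.array([proj(w,p+[.0005+.085*np.cos(t),.085*np.sin(t),z]) for t in a]);print(n,z,P.min(0).round(1),P.max(0).round(1),"rows at left/right",P[P[:,0].argmin(),1].round(1),P[P[:,0].argmax(),1].round(1))
        if n=="p1s":
            im=cv2.imread("pics/p1s.png") if z==-.03 else im
            cv2.polylines(im,[P.round().astype(int)],True,(0,255,0) if z==-.03 else (255,0,0),1)
            crop(im,230,90,360,200,5.4,"pics/p2.png")
        else:
            i2=cv2.imread("pics/p1.png") if z==-.03 else i2
            cv2.polylines(i2,[P.round().astype(int)],True,(0,255,0) if z==-.03 else (255,0,0),1)
            cv2.imwrite("pics/p3.png",i2)
```

```text
p1 -0.03 [103.9  83.3] [412.3 367.6] rows at left/right 225.5 225.7
p1 -0.04 [111.4  83.7] [404.8 355.8] rows at left/right 218.9 219.1
p1s -0.03 [271.5 134. ] [320. 153.] rows at left/right 142.9 144.0
p1s -0.04 [271.5 136.5] [319.8 155.7] rows at left/right 145.6 146.6
```

View pics/p2.png

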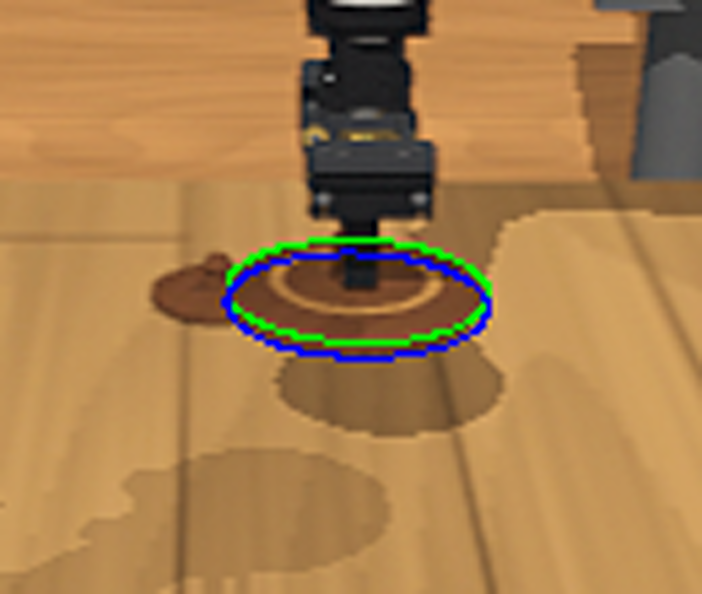

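View pics/p3.png

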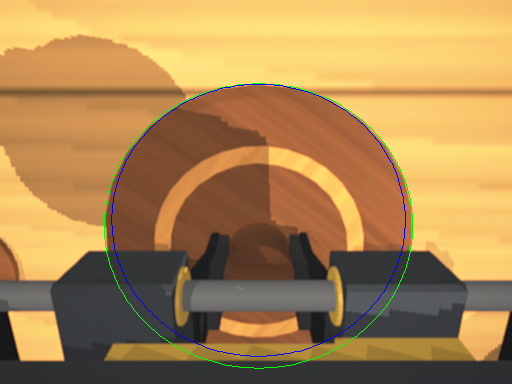

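```bash
python3 -m crank '{"dp":[[1,0,0],[2,0,0],[3,0,0],[4,-0.3,0],[4,-0.3,0],[4,-0.3,0],[4,-0.3,0],[4,-0.3,0]],"delta_rot":[[0,0,0],[0,0,0],[0,0,0],[0,0,0],[0,0,0],[0,0,0],[0,0,0],[0,0,0]]}'
python3 -m crank '{"dp":[[4,-0.3,0],[4,-0.3,0],[4,-0.2,0],[4,0,0],[4,0,0],[3,0,0],[1.5,0,0],[0.5,0,0]],"delta_rot":[[0,0,0],[0,0,0],[0,0,0],[0,0,0],[0,0,0],[0,0,0],[0,0,0],[0,0,0]]}'
python3 -c "
from h import *
plan([.4697,.2541,.115],np.pi/2)"
```

```text
time: 34.05
position: [0.4773, 0.0069, 0.1653]
tool_rot: [-2.221, -2.222, -0.001]
ft_force: [0.6, 0.6, -3.3]
grip_width: 0.357
time: 34.85
position: [0.4692, 0.2562, 0.1649]
tool_rot: [-2.218, -2.225, 0.001]
ft_force: [-0.9, -0.3, -3.2]
grip_width: 0.356
pos [0.4692 0.2562 0.1649] toolx [-0.003  1.    -0.   ] z [-0. -0. -1.] t 34.85
dp total cm (tool axes now) [-0.21  0.05  4.99]
delta_rot (tool) [-0.     0.     0.003]  dp in target axes [-0.21  0.05  4.99]
```

```bash
python3 -m crank '{"dp":[[-0.1,0,0.5],[0,0,1],[0,0,1.5],[0,0,1.3],[0,0,1],[0,0,0.5],[0,0,0.2],[0,0,0]],"delta_rot":[[0,0,0],[0,0,0],[0,0,0],[0,0,0],[0,0,0],[0,0,0],[0,0,0],[0,0,0]]}'
python3 -c "
from h import *
plan([.4697,.2541,.095],np.pi/2)"
python3 snap.py q1s side; python3 -c "
from h import *
crop(cv2.imread('pics/q1s.png'),240,180,390,310,4.5,'pics/q1sc.png')"
```

```text
time: 35.65
position: [0.47, 0.2535, 0.1051]
tool_rot: [2.221, 2.222, 0.0]
ft_force: [-0.2, -0.1, -2.4]
grip_width: 0.356
pos [0.47   0.2535 0.1051] toolx [-0.  1.  0.] z [ 0.  0. -1.] t 35.65
dp total cm (tool axes now) [ 0.06 -0.03  1.01]
delta_rot (tool) [ 0. -0.  0.]  dp in target axes [ 0.06 -0.03  1.01]
q1s [0.47   0.2535 0.1051] t 35.65 F [-0.2 -0.1 -2.4] w 3.1 qd 0.011
```

View pics/q1sc.png

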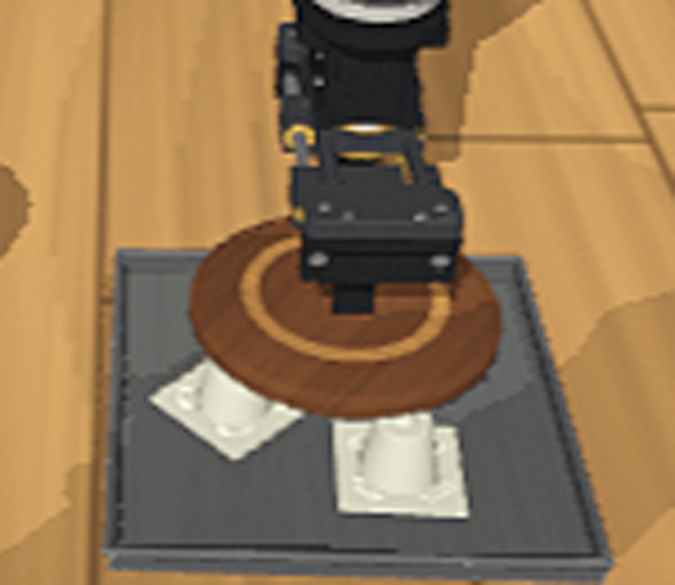

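```bash
python3 -m crank '{"dp":[[0.05,0,0.2],[0,0,0.3],[0,0,0.3],[0,0,0.15],[0,0,0.05],[0,0,0],[0,0,0],[0,0,0]],"delta_rot":[[0,0,0],[0,0,0],[0,0,0],[0,0,0],[0,0,0],[0,0,0],[0,0,0],[0,0,0]]}'
python3 -m crank '{"dp":[[0,0,0.05],[0,0,0.05],[0,0,0.05],[0,0,0.05],[0,0,0],[0,0,0],[0,0,0],[0,0,0]],"delta_rot":[[0,0,0],[0,0,0],[0,0,0],[0,0,0],[0,0,0],[0,0,0],[0,0,0],[0,0,0]]}'
```

```text
time: 36.5
position: [0.47, 0.2541, 0.0952]
tool_rot: [2.221, 2.222, 0.001]
ft_force: [0.2, -0.3, -3.4]
grip_width: 0.358
time: 37.3
position: [0.4699, 0.2541, 0.0931]
tool_rot: [2.221, 2.222, 0.0]
ft_force: [0.0, 0.9, -2.1]
grip_width: 0.358
```

```bash
python3 -m crank '{"dp":[[0,0,0.04],[0,0,0.03],[0,0,0.03],[0,0,0],[0,0,0],[0,0,0],[0,0,0],[0,0,0]],"delta_rot":[[0,0,0],[0,0,0],[0,0,0],[0,0,0],[0,0,0],[0,0,0],[0,0,0],[0,0,0]]}'
```

```text
time: 38.1
position: [0.4699, 0.2541, 0.0921]
tool_rot: [-2.221, -2.222, -0.0]
ft_force: [-0.2, -1.0, -2.8]
grip_width: 0.359
```

```bash
python3 -m crank '{"dp":[[0,0,0.03],[0,0,0.03],[0,0,0.02],[0,0,0],[0,0,0],[0,0,0],[0,0,0],[0,0,0]],"delta_rot":[[0,0,0],[0,0,0],[0,0,0],[0,0,0],[0,0,0],[0,0,0],[0,0,0],[0,0,0]]}'
```

```text
time: 38.9
position: [0.47, 0.2541, 0.0919]
tool_rot: [-2.221, -2.222, -0.001]
ft_force: [-2.8, -1.4, 6.1]
grip_width: 0.356
```

```bash
python3 -m crank '{"dp":[[0,0,-0.03],[0,0,-0.02],[0,0,0],[0,0,0],[0,0,0],[0,0,0],[0,0,0],[0,0,0]],"delta_rot":[[0,0,0],[0,0,0],[0,0,0],[0,0,0],[0,0,0],[0,0,0],[0,0,0],[0,0,0]]}' - 5
python3 -m crank '{"dp":[[0,0,0],[0,0,0],[0,0,0],[0,0,0],[0,0,0],[0,0,0],[0,0,0],[0,0,0]],"delta_rot":[[0,0,0],[0,0,0],[0,0,0],[0,0,0],[0,0,0],[0,0,0],[0,0,0],[0,0,0]]}' 6
python3 snap.py r1
```

```text
time: 39.7
position: [0.4701, 0.2541, 0.0918]
tool_rot: [2.221, 2.222, 0.001]
ft_force: [-1.4, -0.5, 2.8]
grip_width: 0.366
time: 40.5
position: [0.4699, 0.2541, 0.0918]
tool_rot: [-2.221, -2.222, -0.0]
ft_force: [-0.2, 0.3, -0.0]
grip_width: 0.692
r1 [0.4699 0.2541 0.0918] t 40.5 F [-0.2  0.3 -0. ] w 6.02 qd 0.002
```

View pics/r1.png

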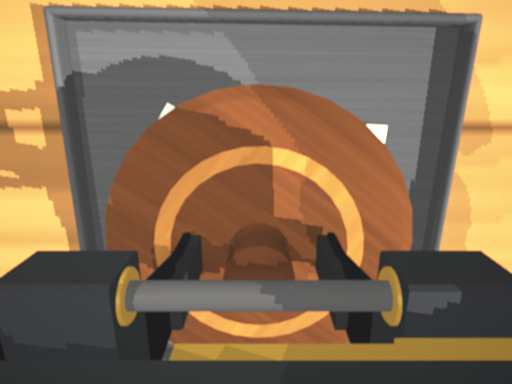

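Released and resting. Rising straight up, then away.

```bash
python3 -m crank '{"dp":[[0,0,-0.5],[0,0,-1],[0,0,-2],[0,0,-2],[0,0,-3],[0,0,-3],[0,0,-2],[0,0,0]],"delta_rot":[[0,0,0],[0,0,0],[0,0,0],[0,0,0],[0,0,0],[0,0,0],[0,0,0],[0,0,0]]}'
python3 -m crank '{"dp":[[0,1,0],[0,1,0],[0,1,0],[0,1,0],[0,0,0],[0,0,0],[0,0,0],[0,0,0]],"delta_rot":[[0,0,0],[0,0,0],[0,0,0],[0,0,0],[0,0,0],[0,0,0],[0,0,0],[0,0,0]]}'
python3 snap.py s1; python3 snap.py s1s side;python3 snap.py s1t top; python3 -c "
from h import *
crop(cv2.imread('pics/s1s.png'),240,190,390,310,4.8,'pics/s1sc.png')"
```

```text
time: 41.35
position: [0.4718, 0.2551, 0.2311]
tool_rot: [2.221, 2.221, 0.012]
ft_force: [-0.9, 0.0, 0.7]
grip_width: 0.694
time: 42.15
position: [0.5096, 0.2542, 0.2268]
tool_rot: [-2.221, -2.222, -0.0]
ft_force: [-0.0, 0.6, 0.1]
grip_width: 0.688
s1 [0.5096 0.2542 0.2268] t 42.15 F [-0.   0.6  0.1] w 5.98 qd 0.003
s1s [0.5096 0.2542 0.2269] t 42.2 F [-1.   0.  -0.6] w 6.01 qd 0.002
s1t [0.5096 0.2542 0.2269] t 42.25 F [ 0.7 -0.1  0.1] w 6.02 qd 0.001
```

View pics/s1.png

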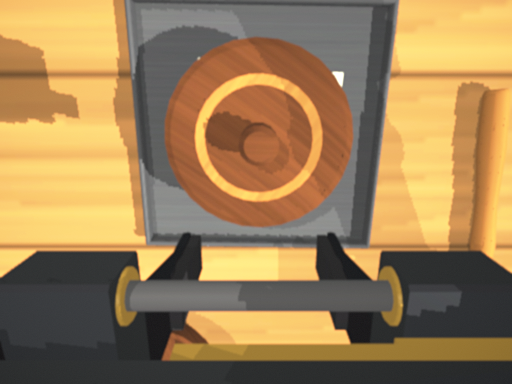

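View pics/s1sc.png

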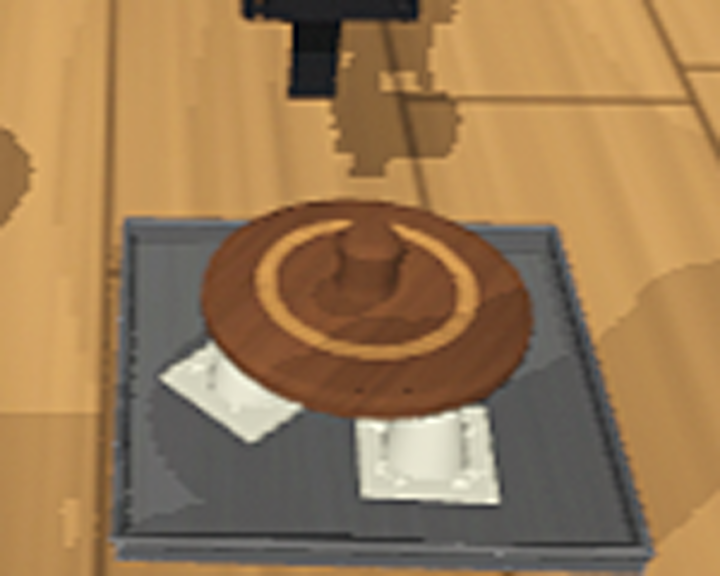

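View pics/s1t.png

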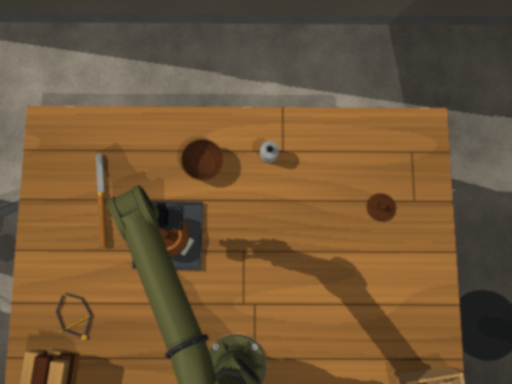

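Run:
```python
from h import *
from snap import load
a=np.linspace(0,2*np.pi,241)
for n in("s1","s1s"):
    w,s=load(n);im=cv2.imread(f"pics/{n}.png")
    for z in(.052,.062):
        P=np.array([proj(w,[.4702+.085*np.cos(t),.2543+.085*np.sin(t),z]) for t in a]);print(n,z,P.min(0).round(1),P.max(0).round(1))
        x0,y0,f=(240,190,4.8) if n=="s1s" else (120,0,2.6)
        if z==.052: o=cv2.resize(im[y0:y0+(120 if n=="s1s" else 230),x0:x0+(150 if n=="s1s" else 280)],None,fx=f,fy=f)
        cv2.polylines(o,[((P-[x0,y0]+.5)*f).round().astype(int)],True,(0,255,0) if z>.06 else (255,0,0),1)
    cv2.imwrite(f"pics/{n}_o.png",o)
```

```text
s1 0.052 [166.5  37.5] [350.2 222.8]
s1 0.062 [163.6  35.7] [353.1 226.6]
s1s 0.052 [281.8 234.1] [351.  278.4]
s1s 0.062 [281.9 231. ] [351.5 275.2]
```

View pics/s1_o.png

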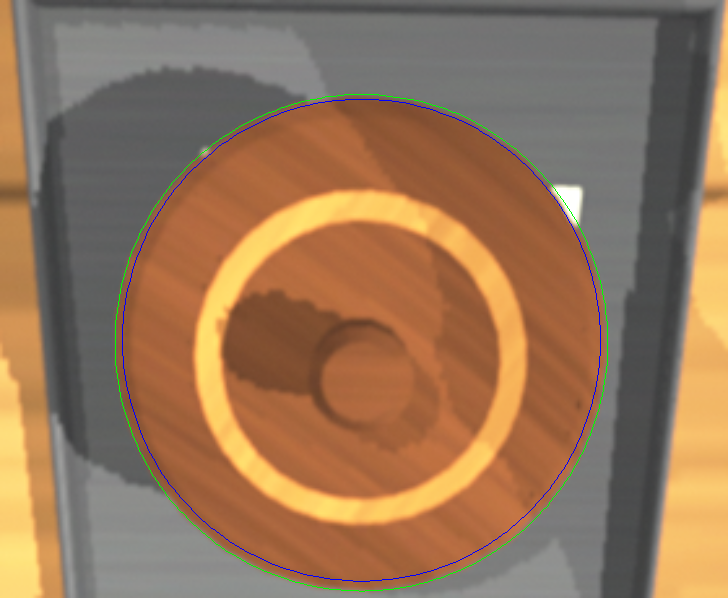

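View pics/s1s_o.png

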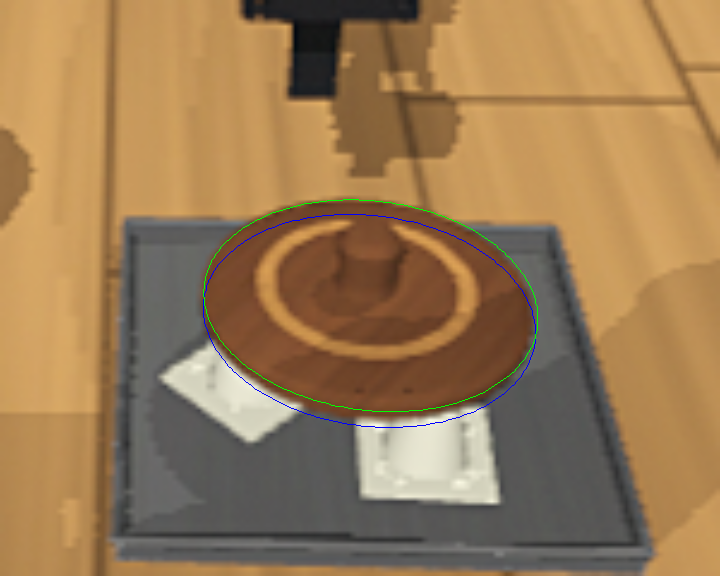

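Both views match a level lid at nib height, centred on the triangle. The bystanders sit at the same pixels as at the start.

```bash
python3 -c "
from bench import ctrl
print(ctrl.close_job(), ctrl.get_state()['time'])"
```

```text
the job is handed in; nothing more can be done
the job is handed in; nothing more can be done
```

The three stands are upright on the tray and the larger lid lies knob up on their nibs. I handed the job in shortly after the last pictures, taken at 42.25 s on the robot's clock; `close_job` gives no verdict.

**What I did**
- I lifted the upper stand off the nested pair and set it at the far place, midway between the other two.
- The lone stand went to the near right and the lower one of the pair to the near left. Each was lowered until light contact (about 9 N).
- I carried the lid by its knob, lowered it in sub-millimetre steps until it touched the nibs (about 9 N upward on it), then let go and rose clear.

**What the last checks showed**
- **Stands:** before the lid went on, their feet were 99 to 100 mm apart in the wrist camera. Their middle was within about 1.5 mm of the tray's centre.
- **Lid:** in the wrist and side views its outline matches a level disc at nib height centred on the triangle, within about 1 mm by wrist and 1 to 2 mm by side.
- **Other things:** the small lid, tin, bowl and chisel are at the same places in the top picture as at the start. I judged that by eye.

**What disagreed**
- Top and wrist cameras differed by about 3 mm on the tray's centre in y, so I used a value between them.
- The nib distances in the overexposed wrist picture read 94 to 98 mm. I trusted the foot corners and the release positions (about 100 mm) instead.
- One automatic outline fit of the lid failed, and I replaced it with hand-read edges.

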